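# Strip the cassettes from the tablet-press feeder block

### The job

Strip the press's feeder block for cleaning: first lift whatever discharge troughs stand in front of it out of the way, upright onto the cork mat, then, with the forked tool astride each of its three spring bars, draw the collar back towards the front so that the cassette pops up; never work a bar with the gripper itself. Finish with all the cassettes standing upright in the steel tray, the troughs still on the mat and the forked tool standing on its black pad again. Leave the jar, the can and the cup alone.

Things in the scene. Friction and masses are not known exactly. Their poses are not given: they have to be found in the camera images.
- block: Fixed steel feeder block, base 170 x 250 x 12 mm. Origin on the table under the middle bay's cassette well; z up, -x is its front. Three bays along y, each: a well with walls to 80 mm height; before it a 10 mm spring bar along x with a 34 mm collar, 6 mm thick; then a dark spring housing (x -100 to -78, 34 wide, top 64 mm); the bar's tail ends at x -112 and comes out 20 mm when drawn.
- gap1 (a point): Bay 1 (at local y = +80 mm of the block): point on the spring bar's axis, 50 mm above the table, midway in the free 20 mm of bar between the well's front wall and the resting collar. The tool's prongs go down here astride the bar. The cassette's axis is 37.5 mm from here towards the block's +x. Axes as the block's.
- bar1 (a joint): Spring bar of bay 1: 0 = at rest, its end 12 mm inside the cassette's window; grows as the collar is drawn towards the block's -x, stop at 0.020 m. Spring 3 N at rest to 6 N at the stop, plus a little friction. The cassette comes free at about 0.013 m; the bar springs back when let go. Move it with the forked tool only, never the gripper.
- cassette1_mid (a point): Cassette of bay 1: upright steel block 28 (x) x 40 (y) x 100 mm, 0.12 kg, with a low window in its front face for the bar. Site at its centre, 50 mm above its underside; z up. Locked, the centre is 87 mm above the table; freed, an ejector lifts it 20 mm (centre at 107 mm) and it lifts straight out.
- gap2 (a point): Bay 2 (the middle one, local y = 0 of the block): point on the spring bar's axis, 50 mm above the table, midway in the free 20 mm of bar between the well's front wall and the resting collar. The tool's prongs go down here astride the bar. The cassette's axis is 37.5 mm from here towards the block's +x. Axes as the block's.
- bar2 (a joint): Spring bar of bay 2: 0 = at rest, its end 12 mm inside the cassette's window; grows as the collar is drawn towards the block's -x, stop at 0.020 m. Spring 3 N at rest to 6 N at the stop, plus a little friction. The cassette comes free at about 0.013 m; the bar springs back when let go. Move it with the forked tool only, never the gripper.
- cassette2_mid (a point): Cassette of bay 2: upright steel block 28 (x) x 40 (y) x 100 mm, 0.12 kg, with a low window in its front face for the bar. Site at its centre, 50 mm above its underside; z up. Locked, the centre is 87 mm above the table; freed, an ejector lifts it 20 mm (centre at 107 mm) and it lifts straight out.
- gap3 (a point): Bay 3 (at local y = -80 mm of the block): point on the spring bar's axis, 50 mm above the table, midway in the free 20 mm of bar between the well's front wall and the resting collar. The tool's prongs go down here astride the bar. The cassette's axis is 37.5 mm from here towards the block's +x. Axes as the block's.
- bar3 (a joint): Spring bar of bay 3: 0 = at rest, its end 12 mm inside the cassette's window; grows as the collar is drawn towards the block's -x, stop at 0.020 m. Spring 3 N at rest to 6 N at the stop, plus a little friction. The cassette comes free at about 0.013 m; the bar springs back when let go. Move it with the forked tool only, never the gripper.
- cassette3_mid (a point): Cassette of bay 3: upright steel block 28 (x) x 40 (y) x 100 mm, 0.12 kg, with a low window in its front face for the bar. Site at its centre, 50 mm above its underside; z up. Locked, the centre is 87 mm above the table; freed, an ejector lifts it 20 mm (centre at 107 mm) and it lifts straight out.
- trough1_grip (a point): Discharge trough, an open steel pan 55 (its x) x 66 (its y) x 50 mm high, 0.3 kg, with a carrying bar above it: 12 mm thick (x), 50 mm long (y), 14 mm high. Site at the bar's centre, 91 mm above the trough's underside; z up. It starts close in front of the block, in the way of the bars' tails and of the tool. Of the two alike troughs one may be absent (None).
- trough2_grip (a point): Discharge trough, an open steel pan 55 (its x) x 66 (its y) x 50 mm high, 0.3 kg, with a carrying bar above it: 12 mm thick (x), 50 mm long (y), 14 mm high. Site at the bar's centre, 91 mm above the trough's underside; z up. It starts close in front of the block, in the way of the bars' tails and of the tool. Of the two alike troughs one may be absent (None).
- mat: Flat cork mat 160 (x) x 180 (y) x 3 mm, fixed; origin at the centre of its underside. The place for the troughs.
- fork_grip (a point): Forked tool, 0.2 kg, a bridge standing on its own legs: black handle 130 (x) x 16 (y) x 18 mm. At the +x end two prongs reach down, centred 58 mm from the point, each 8 x 8 mm with an 18 mm gap across y; at the -x end a foot plate 44 mm wide, 61 mm back. Prong tips and foot are 69 mm below the point. Site at the handle's centre; z up.
- fork_pad: Flat black rubber pad 160 (x) x 70 (y) x 3 mm, fixed; origin at the centre of its underside. The forked tool starts here and belongs here.
- tray: Low steel tray 150 (x) x 170 (y) mm outside, walls 3 mm thick and 13 mm high, floor 3 mm thick, fixed; origin at the centre of its underside. The place for the cassettes.
- jar: Bystander: closed jar 56 mm across, 90 mm high; origin at the centre of its underside.
- can: Bystander: bare metal can 56 mm across, 100 mm high; origin at the centre of its underside.
- cup: Bystander: white cup 66 mm across, 70 mm high; origin at the centre of its underside.
Mind the look-alikes: they are no part of the job. Leave any red look-alike of the part that bears cassette1_mid alone.

How it is judged:
On the way:
1. every trough there is stands upright on the cork mat, while every cassette is still locked in its bay (x of trough1_grip in the frame of mat between -0.065 and 0.065 m and y of trough1_grip in the frame of mat between -0.075 and 0.075 m and z of trough1_grip in the frame of mat between 0.085 and 0.1 m and angle between each of trough1_grip, trough2_grip's own z axis and vertical below 0.15 rad and linear speed of each of trough1, trough2 below 0.03 m/s and x of trough2_grip in the frame of mat between -0.065 and 0.065 m and y of trough2_grip in the frame of mat between -0.075 and 0.075 m and z of trough2_grip in the frame of mat between 0.085 and 0.1 m and z of each of cassette1_mid, cassette2_mid, cassette3_mid in the frame of block below 0.095 m), for 0.3 s.
At the end, for the whole second after the job is handed in: Upright (0.15 rad) and at rest: each trough on the mat, its centre within 65 mm (x), 75 mm (y) of the mat's; each cassette on the tray's floor within its walls; the fork standing on its pad, its centre within 45 mm (x), 35 mm (y) of the pad's. Jar, can and cup not moved (x of trough1_grip in the frame of mat between -0.065 and 0.065 m and y of trough1_grip in the frame of mat between -0.075 and 0.075 m and z of trough1_grip in the frame of mat between 0.085 and 0.1 m and angle between each of trough1_grip, trough2_grip, cassette1_mid, cassette2_mid, cassette3_mid, fork_grip's own z axis and vertical below 0.15 rad and linear speed of each of trough1, trough2, cassette1, cassette2, cassette3, fork below 0.03 m/s and x of trough2_grip in the frame of mat between -0.065 and 0.065 m and y of trough2_grip in the frame of mat between -0.075 and 0.075 m and z of trough2_grip in the frame of mat between 0.085 and 0.1 m and x of cassette1_mid in the frame of tray between -0.068 and 0.068 m and y of cassette1_mid in the frame of tray between -0.078 and 0.078 m and z of cassette1_mid in the frame of tray between 0.045 and 0.062 m and x of cassette2_mid in the frame of tray between -0.068 and 0.068 m and y of cassette2_mid in the frame of tray between -0.078 and 0.078 m and z of cassette2_mid in the frame of tray between 0.045 and 0.062 m and x of cassette3_mid in the frame of tray between -0.068 and 0.068 m and y of cassette3_mid in the frame of tray between -0.078 and 0.078 m and z of cassette3_mid in the frame of tray between 0.045 and 0.062 m and x of fork_grip in the frame of fork_pad between -0.045 and 0.045 m and y of fork_grip in the frame of fork_pad between -0.035 and 0.035 m and z of fork_grip in the frame of fork_pad between 0.062 and 0.08 m); the robot touches nothing.
It fails at once if the gripper or arm pushes on a spring bar directly instead of with the forked tool (contact force between any of the fingers, the arm and bar1 above 1.5 N or contact force between any of the fingers, the arm and bar2 above 1.5 N or contact force between any of the fingers, the arm and bar3 above 1.5 N).
It fails at once if the jar is disturbed (distance of jar from where it was at the start of the episode above 0.03 m or angle between jar's own z axis and vertical above 0.4 rad).
It fails at once if the can is disturbed (distance of can from where it was at the start of the episode above 0.03 m or angle between can's own z axis and vertical above 0.4 rad).
It fails at once if the cup is disturbed (distance of cup from where it was at the start of the episode above 0.03 m or angle between cup's own z axis and vertical above 0.4 rad).
Of trough1, trough2 only 1 to 2 are there at a start; the rules pass over those that are not, and their reading is None.
At some moment in a run one of trough1, trough2 may be knocked a few centimetres aside while the robot is not near it.
Once in a run the grip may slacken for a moment while it holds something.
It also fails if it takes over 210 s, if anything falls off the work surface, if the arm or the gripper's body presses on something with over 40 N, if the wrist force passes 120 N, or if a joint passes its speed limit or range.

### The arm

A 6-joint arm with a two-finger parallel gripper is mounted at the origin on the work surface. World frame = base frame: x ahead of the robot, y to its left, z up, the work surface at z = 0. Lengths are in m, angles in rad, forces in N, time in s.
With the tool pointing down it reaches from about 0.35 to 0.775 m from the base axis. Payload 7.3 kg.
Tool frame: the origin (TCP) lies at the centre of the arm's flange, where the gripper is bolted on; the fingertips stand 178 mm ahead of it and the grasp point (between the pads) lies robot.pinch_z ahead of it (robot.pinch_z is the distance from the TCP to the grasp point, in m); x points along the fingers, z is the direction in which the jaws open and shut, and the axes are right-handed (so a half turn about x gives the same grasp; the last joint's range is limited). The gripper opens to 92 mm and grips with 3 to 60 N. Pads are 19 mm wide; open, the fingers measure 130 mm over their backs; the gripper's body (75 mm by 190 mm) begins 47 mm behind the grasp point.
Start: joints at [-1.373, 0.342, 1.524, -0, 1.275, -0.146], TCP at [0.177, -0.494, 0.405] pointing down, gripper open.
Joint ranges: [-2.53, 2.53], [-0.77, 2.02], [0.04, 2.7], [-1, 4.14], [0.28, 2.66], [-3.11, 3.11]. Speed limits (rad/s): [2.57, 2.57, 3.14, 3.14, 3.14, 3.14].

### API

Orientations are given as [roll, pitch, yaw] about the fixed x, y, z axes, in that order (R = Rz(yaw) Ry(pitch) Rx(roll)).
In Python, from cell import robot gives the robot as it stands.
- The arm moves only by the shell command python3 -m jog 'ROWS' [FORCE]. ROWS is JSON, a list of rows, each an object of numbers: "fingers": the closure, from 0 (fully open) to 1 (shut); "x", "y", "z": the shift along the tool's x, y, z in cm; "spin": the turn about the tool's x in degrees. A call has 1 to 5 rows; each row is the pose to reach, as a shift and turn from the pose commanded when the call began, along the tool's axes at that moment; what a row does not reach only later rows make up. A row lasts 1/8 s, in which the tool goes at most 62.5 mm and 10.7 degrees, less where a joint would pass 70% of its speed; a pose out of reach is approached as far as the arm can. A call with a gripper value outside its range is refused whole. The fingers move at their own pace and stop on an object; FORCE is the grip in N (left out, the last holds). Time passes only in rows, so rows that repeat a pose let the fingers close. It gives the time, the measured TCP pose, the force and the opening at its end, in the units of the state.
- robot.observe(): the state, without advancing time (a new reading comes with each control period).
- robot.read_camera(name): name is "scene" or "top"; returns a dict with "color" (400x640x3 uint8, red, green, blue), "mtx" (3x3 intrinsics, pixels), "view" (4x4, takes a point from world to camera coordinates). Camera axes: x right, y down, z forward; pixel columns grow to the right and rows downward; lengths in m; the calibration is good to about 2 mm. A picture is of the moment at which its call begins. There is no depth.
- robot.hand_in(): hands the job in, once; it reports no verdict.
Trained networks look in a picture, given as the dict that the camera call returned (one of the last four; its "shot" number tells which), for a name from the list of things; names that differ only in an ending like _2 or _b are one class to them, and where a whole thing is asked for, a point or a joint stands for the part that bears it (a point fixed in the world has none). Each returns a list of dicts, best first, with "conf" (0 to 1); they miss things now and then, are a little off and sometimes report something else, mostly with a low value. They report only what shows in the picture. A call takes as long as a camera call. They do not tell look-alikes from the thing itself.
- robot.look_for(target, picture): "xy" ([column, row] in pixels, amid what is visible of it).
The state is a dict: "time": time; "qpos": joint angles; "qvel": joint speeds; "joint_efforts": joint torques, N m; "tool_pos": TCP position; "tool_rot": TCP orientation; "contact_force": force on the tool from outside, world axes, zero at the start; "torque": the same for the moment, N m; "opening": finger opening in m.
Only numpy, scipy, OpenCV 4.12 (cv2) and the standard library are available. Lean on these libraries where they do the work, as an engineer would, in place of code of your own. Each camera call takes 0.05 s, during which the arm holds its last target. There are 200 camera calls.

## Working session

There is one attempt and no reset: what is moved stays moved. The work goes in short steps, Python scripts to look and compute and a shell command to move; the robot and the scene stay as the last step left them, time stands still between calls to the robot, and variables do not carry over. Pictures are saved under pics/ and viewed, on a budget of 14 in all, crops included, one or two more only if the job needs it, and the job is handed in when it is done.

```bash
ls; mkdir -p pics
cat > h.py <<'E'
import numpy as np, cv2
from cell import robot
from scipy.spatial.transform import Rotation as R
def snap(n,save=None):
    p=robot.read_camera(n)
    if save: cv2.imwrite('pics/'+save,p['color'][:,:,::-1])
    return p
def ray(p,uv):
    K=np.array(p['mtx']);V=np.array(p['view']);Ri=V[:3,:3].T
    d=Ri@np.linalg.inv(K)@np.array([uv[0],uv[1],1.]);return -Ri@V[:3,3],d/np.linalg.norm(d)
def at(p,uv,z):
    o,d=ray(p,uv);return o+d*(z-o[2])/d[2]
def tri(pa,a,pb,b):
    o1,d1=ray(pa,a);o2,d2=ray(pb,b)
    t=np.linalg.lstsq(np.stack([d1,-d2],1),o2-o1,rcond=None)[0]
    x,y=o1+d1*t[0],o2+d2*t[1];return (x+y)/2,np.linalg.norm(x-y)
def proj(p,X):
    V=np.array(p['view']);c=V[:3,:3]@np.array(X)+V[:3,3];u=np.array(p['mtx'])@c;return u[:2]/u[2]
E
python3 - <<'E'
from h import *
np.set_printoptions(precision=3,suppress=True)
s=snap('scene','s0.png');t=snap('top','t0.png')
for n in ['block','gap1','gap2','gap3','cassette1_mid','trough1_grip','mat','fork_grip','fork_pad','tray','jar','can','cup']:
    for k,p in (('s',s),('t',t)):
        r=robot.look_for(n,p);print(n,k,[(np.round(d['xy']).tolist(),round(d['conf'],2)) for d in r])
for p in(s,t):print(ray(p,(320,200)))
print(robot.pinch_z,robot.observe())
E
```

```text
pics
block s [([319.0, 236.0], 0.78)]
block t [([320.0, 190.0], 0.84)]
gap1 s [([320.0, 237.0], 0.82), ([339.0, 189.0], 0.31)]
gap1 t [([318.0, 189.0], 0.78), ([427.0, 264.0], 0.65)]
gap2 s [([320.0, 237.0], 0.82), ([339.0, 189.0], 0.31)]
gap2 t [([318.0, 189.0], 0.78), ([427.0, 264.0], 0.65)]
gap3 s [([320.0, 237.0], 0.82), ([339.0, 189.0], 0.31)]
gap3 t [([318.0, 189.0], 0.78), ([427.0, 264.0], 0.65)]
cassette1_mid s [([373.0, 198.0], 0.98), ([350.0, 203.0], 0.85)]
cassette1_mid t [([293.0, 160.0], 0.6), ([250.0, 180.0], 0.59), ([320.0, 191.0], 0.51)]
trough1_grip s [([403.0, 191.0], 0.19)]
trough1_grip t [([246.0, 239.0], 0.56)]
mat s [([404.0, 190.0], 0.62)]
mat t [([198.0, 196.0], 0.62)]
fork_grip s [([337.0, 173.0], 0.56)]
fork_grip t [([246.0, 238.0], 0.96)]
fork_pad s [([338.0, 189.0], 0.54)]
fork_pad t [([257.0, 246.0], 0.75)]
tray s [([197.0, 279.0], 0.55)]
tray t [([438.0, 197.0], 0.6)]
jar s [([423.0, 203.0], 0.96), ([331.0, 174.0], 0.45)]
jar t [([196.0, 263.0], 0.71), ([231.0, 141.0], 0.61), ([322.0, 164.0], 0.52), ([321.0, 190.0], 0.2)]
can s [([364.0, 156.0], 0.8)]
can t [([197.0, 263.0], 0.57), ([319.0, 190.0], 0.2)]
cup s []
cup t [([429.0, 263.0], 0.96)]
(array([ 1.433, -0.616,  0.816]), array([-0.675,  0.486, -0.555]))
(array([ 0.345, -0.012,  1.137]), array([ 0.175, -0.001, -0.985]))
0.1592 {'time': 1.4, 'qpos': array([-1.373,  0.342,  1.524, -0.   ,  1.275, -0.146]), 'qvel': array([ 0.001,  0.002,  0.001, -0.001, -0.001,  0.001]), 'joint_efforts': array([ -0.001, -43.113, -24.448,   0.072,   0.048,  -0.   ]), 'tool_pos': array([ 0.177, -0.494,  0.405]), 'tool_rot': array([-0.173,  1.571, -1.4  ]), 'contact_force': array([-0.884,  0.113,  0.785]), 'torque': array([-0.026, -0.009, -0.025]), 'opening': 0.09153872654038867}
```

```bash
python3 -m jog 2>&1 | head -20
```

```text
invalid input
```

Run:
```python
import cv2
a=cv2.imread('pics/s0.png')
cv2.imwrite('pics/s0c.png',cv2.resize(a[110:360,130:510],None,fx=2.1,fy=2.1,interpolation=cv2.INTER_CUBIC))
a=cv2.imread('pics/t0.png')
cv2.imwrite('pics/t0c.png',cv2.resize(a[100:320,160:480],None,fx=2.5,fy=2.5,interpolation=cv2.INTER_CUBIC))
```

```text
(no output)
```

View pics/s0c.png

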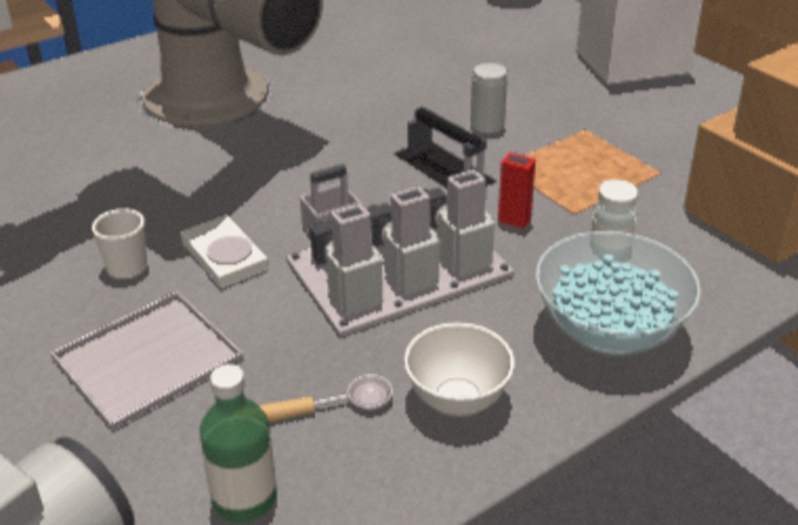

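View pics/t0c.png

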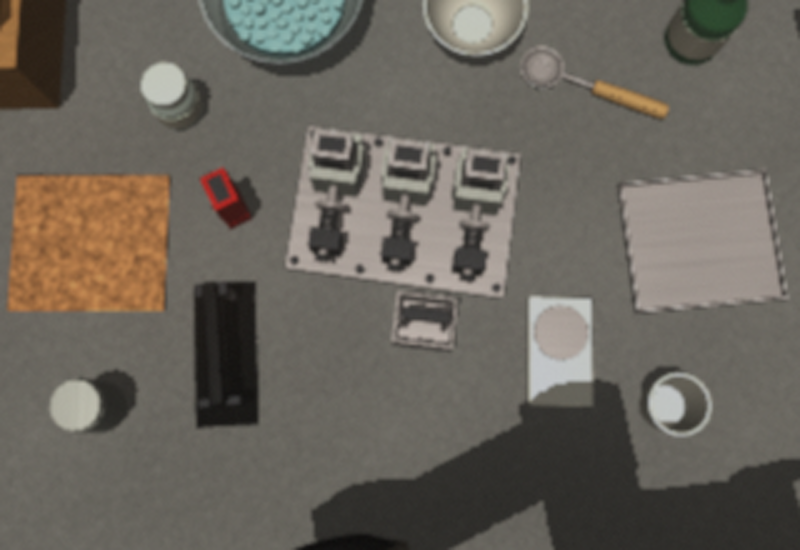

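The pictures show one trough (top crop 425,320) in front of bays 2/3. The fork is on its pad with prongs towards +x, the mat is on the left and the tray on the right. The red cassette at (225,198) is the look-alike. I'll enlarge the block in both views to pick points.

Run:
```python
import cv2
def c(f,o,x0,y0,x1,y1,k):
    a=cv2.resize(cv2.imread(f)[y0:y1,x0:x1],None,fx=k,fy=k,interpolation=cv2.INTER_CUBIC)
    for x in range(x0-x0%10+10,x1,10): cv2.putText(a,str(x),(int((x-x0+.5)*k)-12,10),0,.38,(0,255,255),1);cv2.line(a,(int((x-x0+.5)*k),12),(int((x-x0+.5)*k),20),(0,255,255),1)
    for y in range(y0-y0%10+10,y1,10): cv2.putText(a,str(y),(0,int((y-y0+.5)*k)+4),0,.38,(0,255,255),1);cv2.line(a,(25,int((y-y0+.5)*k)),(33,int((y-y0+.5)*k)),(0,255,255),1)
    cv2.imwrite(o,a)
c('pics/t0.png','pics/t1.png',230,145,375,250,5.5)
c('pics/s0.png','pics/s1.png',265,150,405,270,5)
```

```text
(no output)
```

View pics/t1.png

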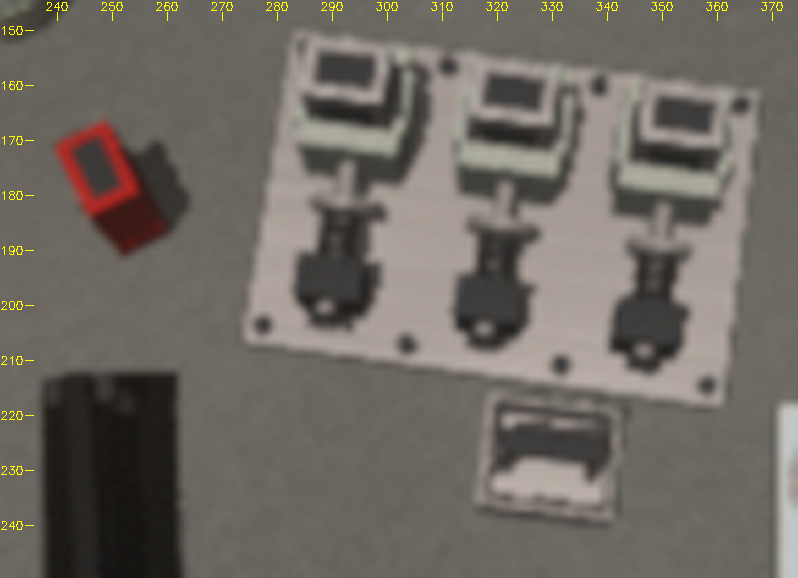

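View pics/s1.png

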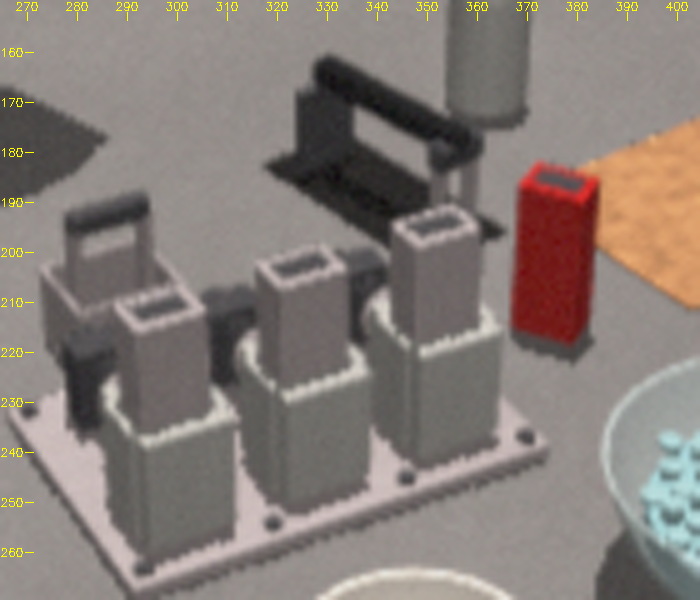

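```bash
cat >> h.py <<'E'
def saved():
    import pickle;return pickle.load(open('cams.pkl','rb'))
E
python3 - <<'E'
from h import *
import pickle
np.set_printoptions(precision=4,suppress=True)
s=snap('scene');t=snap('top');pickle.dump((s,t),open('cams.pkl','wb'))
h=-.0 
T=[(292.7,157.),(322.8,161),(353.8,165.2)];S=[(351.5,194.5),(325,202.5),(296.8,211)]
for a,b in zip(T,S): print('cas',tri(t,a,s,b), at(t,a,.137),at(s,b,.137))
for a in [(284,150.5),(367.5,161),(361,218),(274.5,206.5)]: print('corner',at(t,a,.012))
for a in [(293,182.5),(321.5,186.5),(349.5,190.5)]: print('collartop',at(t,a,.067))
for a in [(289.5,197),(317,200.5),(348,204.5)]:print('housing',at(t,a,.064))
print('tr',at(s,(286.7,192.5),.091),proj(t,at(s,(286.7,192.5),.091)),tri(s,(286.7,192.5),t,(330,222.5)))
c=lambda u,v:(u/2.5+160,v/2.5+100)
for a in [(394,290),(457,295),(454,349),(392,345)]: print('panrim',at(t,c(*a),.05))
for a in [(194,284),(254,283),(257,424),(197,427)]:print('pad',at(t,c(*a),.003))
for a in [(17,175),(170,176),(165,311),(9,310)]:print('mat',at(t,c(*a),.003))
for a in [(618,185),(766,171),(788,296),(636,311)]:print('tray',at(t,c(*a),.013))
for n,a in [('jar',(165,83)),('can',(76,405)),('cup',(680,404)),('box',(560,350)),('red',(222,188))]:print(n,at(t,c(*a),.09))
print('fork scene',at(s,(329,164),.078),at(s,(359,178),.078),at(s,(344,170.5),.073))
print('red',at(s,(376,185),.1))
E
```

```text
cas (array([0.6359, 0.0579, 0.1381]), np.float64(0.00255277574370189)) [0.6355 0.0569 0.137 ] [0.635  0.0603 0.137 ]
cas (array([ 0.6246, -0.0198,  0.1379]), np.float64(0.0021514365242306195)) [ 0.6242 -0.0207  0.137 ] [ 0.6239 -0.018   0.137 ]
cas (array([ 0.613 , -0.0989,  0.1378]), np.float64(0.0026207661734820894)) [ 0.6125 -0.1001  0.137 ] [ 0.6126 -0.0971  0.137 ]
corner [0.6916 0.091  0.012 ]
corner [ 0.6582 -0.1509  0.012 ]
corner [ 0.4925 -0.1279  0.012 ]
corner [0.5266 0.1162 0.012 ]
collartop [0.5837 0.0604 0.067 ]
collartop [ 0.572  -0.0172  0.067 ]
collartop [ 0.5605 -0.0931  0.067 ]
housing [0.5441 0.0698 0.064 ]
housing [ 0.534  -0.0048  0.064 ]
housing [ 0.5225 -0.0885  0.064 ]
tr [ 0.4643 -0.0345  0.091 ] [328.4281 224.9605] (array([ 0.4703, -0.0384,  0.0956]), np.float64(0.00044745675112852526))
panrim [ 0.4936 -0.0062  0.05  ]
panrim [ 0.4878 -0.0746  0.05  ]
panrim [ 0.4293 -0.0704  0.05  ]
panrim [ 0.4338 -0.0037  0.05  ]
pad [0.5081 0.2223 0.003 ]
pad [0.5089 0.1537 0.003 ]
pad [0.3508 0.147  0.003 ]
pad [0.3478 0.2137 0.003 ]
mat [0.6377 0.434  0.003 ]
mat [0.6353 0.2545 0.003 ]
mat [0.4773 0.2543 0.003 ]
mat [0.4793 0.4326 0.003 ]
tray [ 0.6185 -0.2631  0.013 ]
tray [ 0.6339 -0.4329  0.013 ]
tray [ 0.4896 -0.4467  0.013 ]
tray [ 0.4736 -0.2764  0.013 ]
jar [0.7181 0.2435 0.09  ]
can [0.3703 0.3223 0.09  ]
cup [ 0.3691 -0.2984  0.09  ]
box [ 0.4246 -0.1779  0.09  ]
red [0.5994 0.1776 0.09  ]
fork scene [0.3862 0.1734 0.078 ] [0.5084 0.1946 0.078 ] [0.4397 0.1916 0.073 ]
red [0.5944 0.1846 0.1   ]
```

Run:
```python
import cv2,numpy as np
a=cv2.imread('pics/t0.png')[205:275,225:275]
a=np.clip(a.astype(float)*2.5,0,255).astype('uint8')
k=8
a=cv2.resize(a,None,fx=k,fy=k,interpolation=cv2.INTER_CUBIC)
for x in range(230,275,10): cv2.putText(a,str(x),(int((x-225+.5)*k)-12,10),0,.38,(0,255,255),1)
for y in range(210,275,10): cv2.putText(a,str(y),(0,int((y-205+.5)*k)+4),0,.38,(0,255,255),1)
cv2.imwrite('pics/fk.png',a)
```

```text
(no output)
```

View pics/fk.png

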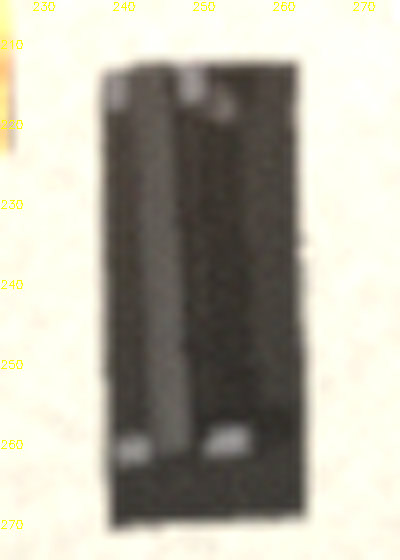

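The handle in the top view runs from (243.5,212.5) to (246,260.5), with the bright prongs at the top (+x) end. Next is a planner that converts world goals to tool shifts.

```bash
cat >> h.py <<'E'
np.set_printoptions(precision=4,suppress=True)
def pose():
    o=robot.observe();M=R.from_euler('xyz',o['tool_rot']).as_matrix()
    return np.array(o['tool_pos'])+M[:,0]*robot.pinch_z,M,o
def psi(M): return np.degrees(np.arctan2(M[1,2],M[0,2]))
def plan(wps,pinch=None):
    """wps: (x,y,z,psi_deg) of grasp point; psi = heading of the jaw axis, mod 180. prints tool shifts cm and spin deg"""
    g,M,o=pose();print('now',g,'psi %.1f'%psi(M),'q6 %.2f'%o['qpos'][5],'F',np.array(o['contact_force']),'open %.4f t %.1f'%(o['opening'],o['time']))
    for x,y,z,p in wps:
        d=M.T@(np.array([x,y,z])-g)*100
        w=(p-psi(M)+90)%180-90   # about world z
        print('-> x %.2f y %.2f z %.2f spin %.1f  (%.1f cm)'%(*d,-w,np.linalg.norm(d)))
        M=R.from_euler('z',w,degrees=True).as_matrix()@M;g=np.array([x,y,z])
E
python3 - <<'E'
from h import *
s,t=saved()
a,b=at(t,(243.5,212.5),.081),at(t,(246,260.5),.081);print('fork top',a,b,(a+b)/2,np.degrees(np.arctan2(*(a-b)[1::-1])))
for z in(.072,.078):print(at(s,(344,170.5),z))
print('tri',tri(s,(344,168.5),t,(244.7,236.5)))
print('x axis is down?',pose()[1])
plan([(.32,-.25,.22,-4),(.463,-.037,.22,-4),(.463,-.037,.091,-4),(.463,-.037,.26,-4),(.51,.22,.26,-2),(.557,.344,.26,0),(.557,.344,.096,0)])
E
```

```text
fork top [0.4998 0.1906 0.081 ] [0.3738 0.1803 0.081 ] [0.4368 0.1854 0.081 ] 4.6748413536847755
[0.4384 0.1927 0.072 ]
[0.4464 0.1861 0.078 ]
tri (array([0.438 , 0.1886, 0.0796]), np.float64(0.006604714563456581))
x axis is down? [[ 0.      0.9415  0.3371]
 [-0.0001  0.3371 -0.9415]
 [-1.     -0.      0.0001]]
now [ 0.177  -0.4943  0.2455] psi -70.3 q6 -0.15 F [-0.7517 -0.2115  0.8092] open 0.0917 t 1.5
-> x 2.55 y 21.70 z -18.18 spin -66.3  (28.4 cm)
-> x 0.00 y 22.25 z 12.78 spin 0.0  (25.7 cm)
-> x 12.90 y 0.00 z -0.00 spin -0.0  (12.9 cm)
-> x -16.90 y -0.00 z 0.00 spin -0.0  (16.9 cm)
-> x -0.00 y 25.97 z 2.90 spin -2.0  (26.1 cm)
-> x 0.00 y 12.56 z 4.26 spin -2.0  (13.3 cm)
-> x 16.40 y 0.00 z -0.00 spin -0.0  (16.4 cm)
```

```bash
python3 -m jog '[{"x":2.5,"y":21.7,"z":-18.2,"spin":-50,"fingers":0.35},{"x":2.5,"y":21.7,"z":-18.2,"spin":-50,"fingers":0.35},{"x":2.5,"y":21.7,"z":-18.2,"spin":-50,"fingers":0.35},{"x":2.5,"y":21.7,"z":-18.2,"spin":-50,"fingers":0.35},{"x":2.5,"y":21.7,"z":-18.2,"spin":-50,"fingers":0.35}]' 30
python3 - <<'E'
from h import *
plan([(.463,-.037,.2,-4),(.463,-.037,.091,-4)])
E
```

```text
time: 2.12
tool_pos: [0.3206, -0.2473, 0.3797]
tool_rot: [0.811, 1.57, 0.463]
contact_force: [1.0, -0.3, -0.8]
opening: 0.0598
now [ 0.3207 -0.2473  0.2205] psi -19.9 q6 -0.50 F [ 0.9584 -0.3152 -0.7686] open 0.0598 t 2.1
-> x 2.06 y 24.62 z 6.21 spin -15.9  (25.5 cm)
-> x 10.90 y -0.00 z -0.00 spin -0.0  (10.9 cm)
```

```bash
python3 -m jog '[{"x":2,"y":24.6,"z":6.2,"spin":-16,"fingers":0.35},{"x":2,"y":24.6,"z":6.2,"spin":-16},{"x":2,"y":24.6,"z":6.2,"spin":-16},{"x":2,"y":24.6,"z":6.2,"spin":-16},{"x":2,"y":24.6,"z":6.2,"spin":-16}]'
python3 -m jog '[{"x":4},{"x":7},{"x":7},{"x":7}]'
python3 - <<'E'
from h import *
plan([(.463,-.037,.092,-4)])
s=snap('scene','s2.png');t=snap('top','t2.png')
import cv2
a=s['color'][130:250,240:340,::-1];b=t['color'][150:270,270:390,::-1]
f=lambda i:cv2.resize(i,(400,480),interpolation=cv2.INTER_CUBIC)
cv2.imwrite('pics/c2.png',np.hstack([f(a),f(b)]))
E
```

```text
now [ 0.3207 -0.2473  0.2205] psi -19.9 q6 -0.50 F [ 0.9584 -0.3152 -0.7686] open 0.0598 t 2.1
-> x 12.86 y 24.62 z 6.21 spin -15.9  (28.5 cm)$[1]: bad value
$[0]: bad value
```

View pics/c2.png

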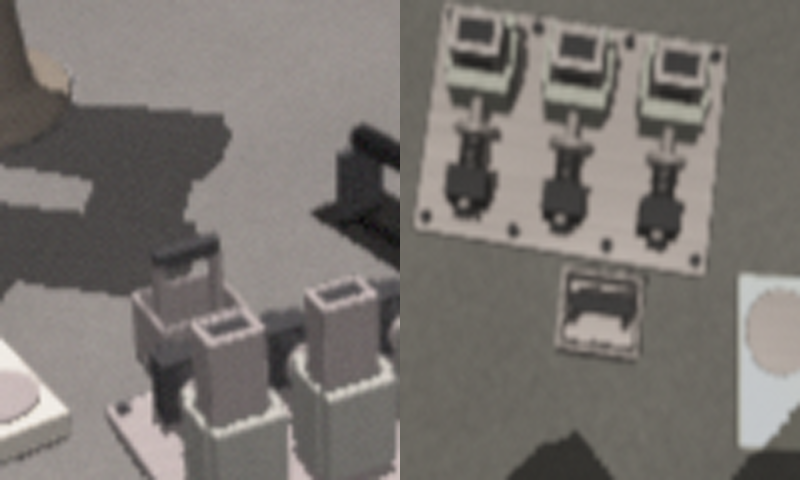

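The moves were refused: a row needs every key. The picture therefore shows the arm away from the trough and the trough untouched. I'll repeat with full rows.

```bash
python3 -m jog '[{"x":2,"y":24.6,"z":6.2,"spin":-16,"fingers":0.35},{"x":2,"y":24.6,"z":6.2,"spin":-16,"fingers":0.35},{"x":2,"y":24.6,"z":6.2,"spin":-16,"fingers":0.35},{"x":2,"y":24.6,"z":6.2,"spin":-16,"fingers":0.35},{"x":2,"y":24.6,"z":6.2,"spin":-16,"fingers":0.35}]'
python3 -m jog '[{"x":4,"y":0,"z":0,"spin":0,"fingers":0.35},{"x":6,"y":0,"z":0,"spin":0,"fingers":0.35},{"x":6,"y":0,"z":0,"spin":0,"fingers":0.35}]'
python3 - <<'E'
from h import *
plan([(.463,-.037,.092,-4)])
s=snap('scene','s2.png');t=snap('top','t2.png')
import cv2
a=s['color'][130:250,240:340,::-1];b=t['color'][150:270,270:390,::-1]
f=lambda i:cv2.resize(i,(400,480),interpolation=cv2.INTER_CUBIC)
cv2.imwrite('pics/c3.png',np.hstack([f(a),f(b)]))
E
```

```text
time: 2.85
tool_pos: [0.465, -0.0384, 0.3593]
tool_rot: [0.584, 1.57, 0.512]
contact_force: [-0.1, -0.2, -0.6]
opening: 0.0597
time: 3.22
tool_pos: [0.4629, -0.0418, 0.2987]
tool_rot: [3.119, 1.568, 3.042]
contact_force: [0.6, -0.2, 0.7]
opening: 0.0595
now [ 0.4625 -0.0418  0.1395] psi -4.4 q6 -0.18 F [ 0.6394 -0.1984  0.6509] open 0.0595 t 3.2
-> x 4.75 y 0.48 z 0.03 spin -0.4  (4.8 cm)
```

View pics/c3.png

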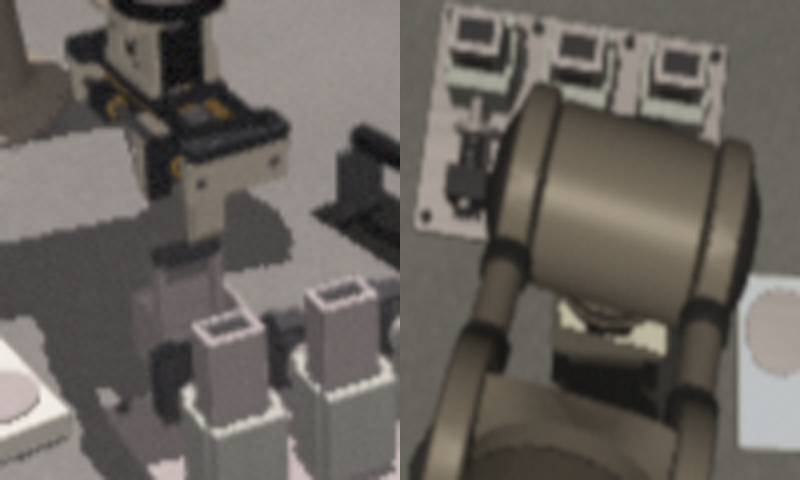

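The far finger hides the bar, but the gripper sits over the trough. Descend and grip, then lift.

```bash
python3 -m jog '[{"x":2.5,"y":0.3,"z":0,"spin":0,"fingers":0.35},{"x":4.8,"y":0.4,"z":0,"spin":0,"fingers":0.35},{"x":4.8,"y":0.4,"z":0,"spin":0,"fingers":0.35},{"x":4.8,"y":0.4,"z":0,"spin":0,"fingers":1},{"x":4.8,"y":0.4,"z":0,"spin":0,"fingers":1}]' 40
python3 -m jog '[{"x":0,"y":0,"z":0,"spin":0,"fingers":1},{"x":0,"y":0,"z":0,"spin":0,"fingers":1},{"x":-1,"y":0,"z":0,"spin":0,"fingers":1},{"x":-3,"y":0,"z":0,"spin":0,"fingers":1}]' 40
python3 - <<'E'
from h import *
plan([(.463,-.037,.27,-4),(.51,.22,.27,-2),(.557,.344,.27,0),(.557,.344,.15,0)])
E
```

```text
time: 3.95
tool_pos: [0.4642, -0.0368, 0.2529]
tool_rot: [-0.223, 1.568, -0.298]
contact_force: [-0.4, -0.5, 0.4]
opening: 0.0441
time: 4.45
tool_pos: [0.4634, -0.0365, 0.2817]
tool_rot: [3.007, 1.568, 2.932]
contact_force: [-0.3, -0.6, -3.1]
opening: 0.0115
now [ 0.463  -0.0364  0.1225] psi -4.3 q6 -0.17 F [-0.3285 -0.5668 -3.1282] open 0.0115 t 4.5
-> x -14.75 y -0.05 z -0.03 spin -0.3  (14.8 cm)
-> x 0.00 y 25.97 z 2.90 spin -2.0  (26.1 cm)
-> x -0.01 y 12.56 z 4.26 spin -2.0  (13.3 cm)
-> x 12.00 y -0.00 z 0.03 spin -0.0  (12.0 cm)
```

```bash
python3 -m jog '[{"x":-5,"y":0,"z":0,"spin":0,"fingers":1},{"x":-10,"y":0,"z":0,"spin":0,"fingers":1},{"x":-14.5,"y":0,"z":0,"spin":0,"fingers":1},{"x":-14.5,"y":0,"z":0,"spin":0,"fingers":1}]' 40
python3 -m jog '[{"x":0,"y":5,"z":0.6,"spin":0,"fingers":1},{"x":0,"y":10.5,"z":1.2,"spin":-1,"fingers":1},{"x":0,"y":16,"z":1.8,"spin":-2,"fingers":1},{"x":0,"y":21,"z":2.4,"spin":-2,"fingers":1},{"x":0,"y":26,"z":2.9,"spin":-2,"fingers":1}]' 40
python3 -m jog '[{"x":0,"y":5,"z":1.5,"spin":-2,"fingers":1},{"x":0,"y":10,"z":3.5,"spin":-2,"fingers":1},{"x":0,"y":12.5,"z":4.2,"spin":-2,"fingers":1},{"x":0,"y":12.5,"z":4.2,"spin":-2,"fingers":1},{"x":4,"y":12.5,"z":4.2,"spin":-2,"fingers":1}]' 40
python3 - <<'E'
from h import *
plan([(.557,.344,.13,0),(.557,.344,.097,0)])
E
```

```text
time: 4.95
tool_pos: [0.4639, -0.0365, 0.4302]
tool_rot: [-0.173, 1.564, -0.248]
contact_force: [0.7, -0.3, -4.2]
opening: 0.0115
time: 5.58
tool_pos: [0.5119, 0.2222, 0.4247]
tool_rot: [-2.76, 1.567, -2.8]
contact_force: [0.9, -0.5, -3.5]
opening: 0.0117
time: 6.2
tool_pos: [0.5594, 0.3435, 0.3879]
tool_rot: [0.325, 1.566, 0.32]
contact_force: [-0.3, 0.0, -4.0]
opening: 0.0119
now [0.5601 0.3438 0.2287] psi -0.3 q6 0.44 F [-0.2894  0.0373 -4.017 ] open 0.0119 t 6.2
-> x 9.87 y 0.01 z -0.35 spin -0.3  (9.9 cm)
-> x 3.30 y -0.00 z -0.01 spin -0.0  (3.3 cm)
```

```bash
python3 -m jog '[{"x":4,"y":0,"z":0,"spin":0,"fingers":1},{"x":8,"y":0,"z":0,"spin":0,"fingers":1},{"x":11.5,"y":0,"z":0,"spin":0,"fingers":1},{"x":12.8,"y":0,"z":0,"spin":0,"fingers":1},{"x":12.8,"y":0,"z":0,"spin":0,"fingers":1}]' 40
python3 -m jog '[{"x":0.3,"y":0,"z":0,"spin":0,"fingers":1},{"x":0.3,"y":0,"z":0,"spin":0,"fingers":1}]' 40
python3 - <<'E'
from h import *
plan([(.557,.344,.097,0)])
E
```

```text
time: 6.82
tool_pos: [0.5587, 0.3425, 0.2635]
tool_rot: [0.082, 1.569, 0.077]
contact_force: [-9.7, -5.7, 26.6]
opening: 0.0116
time: 7.08
tool_pos: [0.5587, 0.3425, 0.2635]
tool_rot: [0.244, 1.566, 0.238]
contact_force: [-14.8, -8.1, 41.7]
opening: 0.0115
now [0.5594 0.3426 0.1043] psi -0.3 q6 0.44 F [-14.7965  -8.1449  41.7271] open 0.0115 t 7.1
-> x 0.73 y 0.13 z -0.24 spin -0.3  (0.8 cm)
```

Contact came about 7 mm early, so the trough may have slipped in the grip. Back off a little and look.

```bash
python3 -m jog '[{"x":-0.5,"y":0,"z":0,"spin":0,"fingers":1},{"x":-0.5,"y":0,"z":0,"spin":0,"fingers":1}]' 40
python3 - <<'E'
from h import *
import cv2
s=snap('scene','s4.png')
a=s['color'][120:230,340:460,::-1]
cv2.imwrite('pics/c4.png',cv2.resize(a,None,fx=5,fy=5,interpolation=cv2.INTER_CUBIC))
E
```

```text
time: 7.32
tool_pos: [0.5589, 0.3425, 0.2635]
tool_rot: [-0.123, 1.569, -0.129]
contact_force: [-5.4, -4.3, 16.8]
opening: 0.0117
```

View pics/c4.png

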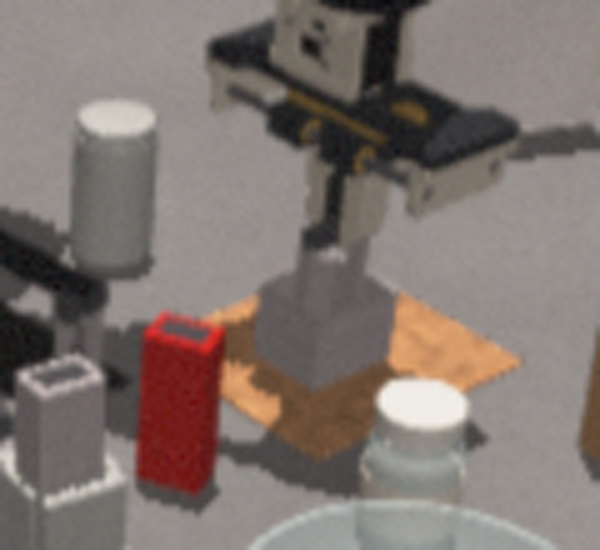

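The trough (crop 320,310) stands upright on the mat, low in the grip, so it did slip. Release and rise.

```bash
python3 -m jog '[{"x":-0.3,"y":0,"z":0,"spin":0,"fingers":1},{"x":-0.3,"y":0,"z":0,"spin":0,"fingers":0.4},{"x":-0.3,"y":0,"z":0,"spin":0,"fingers":0.4},{"x":-0.3,"y":0,"z":0,"spin":0,"fingers":0.4}]' 40
python3 -m jog '[{"x":-4,"y":0,"z":0,"spin":0,"fingers":0.4},{"x":-8,"y":0,"z":0,"spin":0,"fingers":0.4},{"x":-13,"y":0,"z":0,"spin":0,"fingers":0.4}]' 40
python3 - <<'E'
from h import *
plan([(.437,.188,.24,94.7),(.437,.188,.073,94.7)])
E
```

```text
time: 7.88
tool_pos: [0.5592, 0.3437, 0.2633]
tool_rot: [-2.37, 1.571, -2.375]
contact_force: [-0.7, 0.4, 0.1]
opening: 0.0368
time: 8.25
tool_pos: [0.559, 0.3437, 0.3939]
tool_rot: [-2.659, 1.569, -2.664]
contact_force: [-0.3, -0.5, -0.6]
opening: 0.055
now [0.5587 0.3435 0.2347] psi -0.3 q6 0.44 F [-0.2624 -0.5032 -0.6038] open 0.0550 t 8.2
-> x -0.49 y -15.62 z -12.09 spin 85.0  (19.8 cm)
-> x 16.70 y 0.02 z 0.03 spin -0.0  (16.7 cm)
```

```bash
python3 -m jog '[{"x":0,"y":-5,"z":-4,"spin":10,"fingers":0.4},{"x":0,"y":-10,"z":-8,"spin":20,"fingers":0.4},{"x":-0.5,"y":-15.6,"z":-12.1,"spin":30,"fingers":0.4},{"x":-0.5,"y":-15.6,"z":-12.1,"spin":40,"fingers":0.4},{"x":-0.5,"y":-15.6,"z":-12.1,"spin":50,"fingers":0.4}]'
python3 -m jog '[{"x":0,"y":0,"z":0,"spin":10,"fingers":0.4},{"x":3,"y":0,"z":0,"spin":20,"fingers":0.4},{"x":6,"y":0,"z":0,"spin":30,"fingers":0.4},{"x":10,"y":0,"z":0,"spin":35,"fingers":0.4},{"x":10,"y":0,"z":0,"spin":35,"fingers":0.4}]'
python3 - <<'E'
from h import *
s=snap('scene','s5.png');t=snap('top')
plan([(.437,.188,.073,94.7)])
for n,p in(('trough1_grip',s),('trough1_grip',t)):print([(d['xy'],d['conf']) for d in robot.look_for(n,p)])
import cv2
cv2.imwrite('pics/c5.png',cv2.resize(np.hstack([s['color'][110:220,290:450],t['color'][170:280,180:340]])[:,:,::-1],None,fx=2.5,fy=2.5,interpolation=cv2.INTER_CUBIC))
E
```

```text
time: 8.88
tool_pos: [0.4367, 0.1875, 0.3993]
tool_rot: [0.978, 1.57, 0.093]
contact_force: [0.1, -0.8, -0.2]
opening: 0.0549
time: 9.5
tool_pos: [0.4365, 0.1881, 0.2967]
tool_rot: [-1.393, 1.565, -2.881]
contact_force: [-0.1, 0.4, 0.4]
opening: 0.0549
now [0.4379 0.1885 0.1403] psi -85.2 q6 1.73 F [ 0.8319 -0.3257  0.8662] open 0.0555 t 9.6
-> x 6.73 y -0.09 z 0.04 spin 0.1  (6.7 cm)
[]
[]
```

View pics/c5.png

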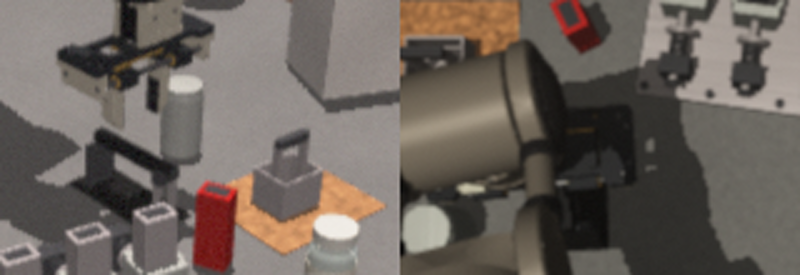

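The trough stands upright on the mat at (285,180), and the gripper is above the fork handle. Grip the fork.

```bash
python3 -m jog '[{"x":3,"y":0,"z":0,"spin":0,"fingers":0.4},{"x":6.6,"y":0,"z":0,"spin":0,"fingers":0.4},{"x":6.6,"y":0,"z":0,"spin":0,"fingers":0.4},{"x":6.6,"y":0,"z":0,"spin":0,"fingers":1},{"x":6.6,"y":0,"z":0,"spin":0,"fingers":1}]' 60
python3 -m jog '[{"x":0,"y":0,"z":0,"spin":0,"fingers":1},{"x":0,"y":0,"z":0,"spin":0,"fingers":1},{"x":-1,"y":0,"z":0,"spin":0,"fingers":1},{"x":-4,"y":0,"z":0,"spin":0,"fingers":1},{"x":-8,"y":0,"z":0,"spin":0,"fingers":1}]' 60
python3 - <<'E'
from h import *
x=np.array([.9898,-.1425]);o=np.array([.6245,-.0202]);y=np.array([.1425,.9898])
for b,yy in((1,.08),(2,0),(3,-.08)):
    g=o+x*(-.0375-.058)+y*yy;print(b,g)
    plan([(g[0]-.03,g[1],.20,81.8),(*g,.16,81.8)])
E
```

```text
time: 10.32
tool_pos: [0.4379, 0.1885, 0.2343]
tool_rot: [1.703, 1.568, 0.214]
contact_force: [0.1, -0.1, -0.1]
opening: 0.0394
time: 10.95
tool_pos: [0.4369, 0.1882, 0.3132]
tool_rot: [-1.396, 1.568, -2.885]
contact_force: [1.0, 0.2, -2.1]
opening: 0.0159
1 [0.5414 0.0726]
now [0.4365 0.1881 0.154 ] psi -85.3 q6 1.73 F [ 1.0318  0.2122 -2.0733] open 0.0159 t 10.9
-> x -4.61 y 6.50 z 12.13 spin 12.9  (14.5 cm)
-> x 3.99 y 2.98 z -0.43 spin -0.0  (5.0 cm)
2 [ 0.53   -0.0066]
now [0.4365 0.1881 0.154 ] psi -85.3 q6 1.73 F [ 1.0318  0.2122 -2.0733] open 0.0159 t 10.9
-> x -4.60 y 4.72 z 19.93 spin 12.9  (21.0 cm)
-> x 3.99 y 2.98 z -0.43 spin -0.0  (5.0 cm)
3 [ 0.5186 -0.0858]
now [0.4365 0.1881 0.154 ] psi -85.3 q6 1.73 F [ 1.0318  0.2122 -2.0733] open 0.0159 t 10.9
-> x -4.59 y 2.93 z 27.73 spin 12.9  (28.3 cm)
-> x 3.99 y 2.98 z -0.43 spin -0.0  (5.0 cm)
```

```bash
python3 -m jog '[{"x":-4.6,"y":2,"z":4,"spin":5,"fingers":1},{"x":-4.6,"y":4.5,"z":8.5,"spin":13,"fingers":1},{"x":-4.6,"y":6.5,"z":12.1,"spin":13,"fingers":1},{"x":-4.6,"y":6.5,"z":12.1,"spin":13,"fingers":1}]'
python3 -m jog '[{"x":2,"y":1.5,"z":-0.2,"spin":0,"fingers":1},{"x":4.2,"y":3,"z":-0.4,"spin":0,"fingers":1},{"x":4.2,"y":3,"z":-0.4,"spin":0,"fingers":1},{"x":4.2,"y":3,"z":-0.4,"spin":0,"fingers":1}]'
python3 - <<'E'
from h import *
plan([(.5414,.0726,.10,81.8)])
s=snap('scene','s6.png');t=snap('top','t6.png')
import cv2
cv2.imwrite('pics/c6.png',cv2.resize(np.hstack([s['color'][130:240,300:400],t['color'][140:250,250:350]])[:,:,::-1],None,fx=4,fy=4,interpolation=cv2.INTER_CUBIC))
E
```

```text
time: 11.45
tool_pos: [0.513, 0.0709, 0.3589]
tool_rot: [0.997, 1.57, -0.722]
contact_force: [-0.1, 0.3, -2.7]
opening: 0.0152
time: 11.95
tool_pos: [0.5417, 0.0733, 0.3173]
tool_rot: [-1.679, 1.57, 2.89]
contact_force: [-0.8, 0.4, -2.4]
opening: 0.0158
now [0.5417 0.0733 0.1581] psi -98.3 q6 1.71 F [-0.7607  0.3821 -2.3812] open 0.0158 t 11.9
-> x 5.81 y -0.02 z 0.08 spin -0.1  (5.8 cm)
```

View pics/c6.png

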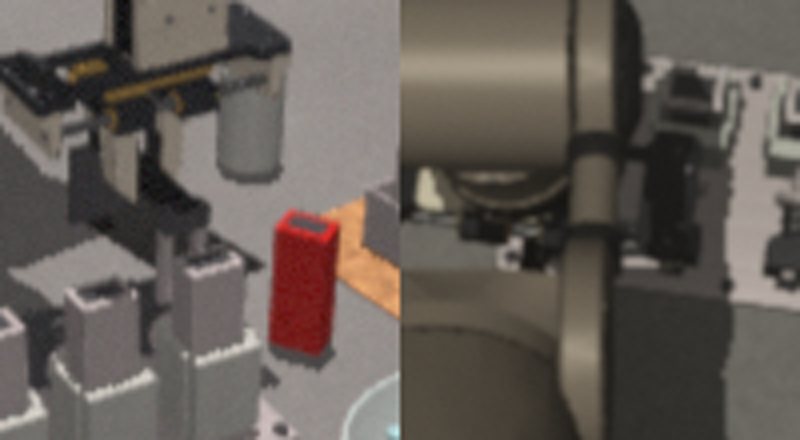

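Run:
```python
from h import *
s,t=saved();g=np.array([.5417,.0733,.1581])
x=np.array([.9898,-.1425,0]);y=np.array([.1425,.9898,0]);z=np.array([0,0,1.])
f=g-.003*z
crop=lambda u:((u-[300,130]+.5)*4).round(1)
for n,p in(('end top L',f+.065*x+.008*y+.009*z),('end top R',f+.065*x-.008*y+.009*z),('end bot L',f+.065*x+.008*y-.009*z),('end bot R',f+.065*x-.008*y-.009*z),('prong +y',f+.062*x+.013*y-.02*z),('prong -y',f+.062*x-.013*y-.02*z)): print(n,crop(proj(s,p)))
o=np.array([.6245,-.0202,.137])
for yy in(.08,0,-.08):print('cas',proj(s,o+y*yy),proj(t,o+y*yy))
import cv2
a=cv2.imread('pics/s6.png')[165:225,325:375];cv2.imwrite('pics/c7.png',cv2.resize(np.clip(a*1.5,0,255).astype('uint8'),None,fx=12,fy=10,interpolation=cv2.INTER_CUBIC))
```

```text
end top L [196.5 201.4]
end top R [175.5 207.4]
end bot L [195.7 224.5]
end bot R [174.9 230.6]
prong +y [199.4 234.5]
prong -y [165.8 244.4]
cas [351.3408 194.8145] [291.884  156.8437]
cas [324.4384 202.9023] [322.6055 160.8954]
cas [296.1529 211.406 ] [353.5216 164.9727]
```

View pics/c7.png

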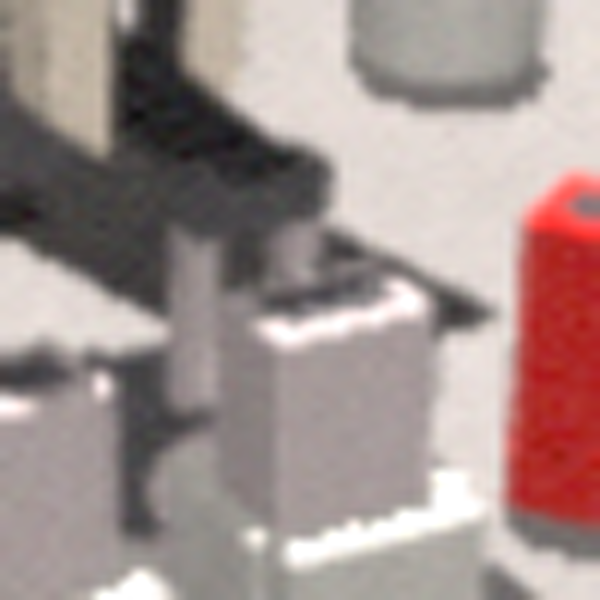

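The picture agrees with the prediction from the arm pose: prongs at columns 341 and 349.5, within 0.3 px. Descend astride bar 1.

```bash
python3 -m jog '[{"x":2,"y":0,"z":-0.05,"spin":0,"fingers":1},{"x":3.5,"y":0,"z":-0.05,"spin":0,"fingers":1},{"x":3.5,"y":0,"z":-0.05,"spin":0,"fingers":1}]'
python3 -m jog '[{"x":1.2,"y":0,"z":0,"spin":0,"fingers":1},{"x":2.4,"y":0,"z":0,"spin":0,"fingers":1},{"x":2.4,"y":0,"z":0,"spin":0,"fingers":1}]'
python3 - <<'E'
from h import *
plan([(.5414,.0726,.10,81.8)])
E
```

```text
time: 12.42
tool_pos: [0.5419, 0.0733, 0.2809]
tool_rot: [-1.386, 1.568, -3.102]
contact_force: [-0.6, -0.3, -2.2]
opening: 0.0152
time: 12.8
tool_pos: [0.542, 0.0732, 0.2565]
tool_rot: [-1.393, 1.568, -3.109]
contact_force: [-0.7, 0.2, -1.4]
opening: 0.0155
now [0.5416 0.0732 0.0973] psi -98.3 q6 1.71 F [-0.6844  0.1523 -1.3796] open 0.0155 t 12.8
-> x -0.27 y -0.01 z 0.06 spin -0.1  (0.3 cm)
```

```bash
python3 -m jog '[{"x":0,"y":-0.5,"z":0,"spin":0,"fingers":1},{"x":0,"y":-1,"z":0,"spin":0,"fingers":1},{"x":0,"y":-1.4,"z":0,"spin":0,"fingers":1},{"x":0,"y":-1.4,"z":0,"spin":0,"fingers":1}]'
python3 -m jog '[{"x":0,"y":-0.4,"z":0,"spin":0,"fingers":1},{"x":0,"y":-0.8,"z":0,"spin":0,"fingers":1},{"x":0,"y":-1,"z":0,"spin":0,"fingers":1},{"x":0,"y":-1,"z":0,"spin":0,"fingers":1},{"x":0,"y":-1,"z":0,"spin":0,"fingers":1}]'
python3 - <<'E'
from h import *
plan([(.5414,.0726,.10,81.8)])
s=snap('scene','s8.png')
import cv2
cv2.imwrite('pics/c8.png',cv2.resize(s['color'][140:260,270:400,::-1],None,fx=4,fy=4,interpolation=cv2.INTER_CUBIC))
E
```

```text
time: 13.3
tool_pos: [0.5285, 0.0752, 0.2582]
tool_rot: [1.593, 1.57, -0.122]
contact_force: [3.6, 0.1, -3.9]
opening: 0.0157
time: 13.92
tool_pos: [0.5192, 0.0765, 0.2581]
tool_rot: [1.604, 1.568, -0.112]
contact_force: [6.6, -1.2, -4.8]
opening: 0.0152
now [0.5197 0.0765 0.0989] psi -98.3 q6 1.72 F [ 6.5506 -1.1923 -4.8328] open 0.0152 t 13.9
-> x -0.11 y 2.21 z 0.07 spin -0.1  (2.2 cm)
```

View pics/c8.png

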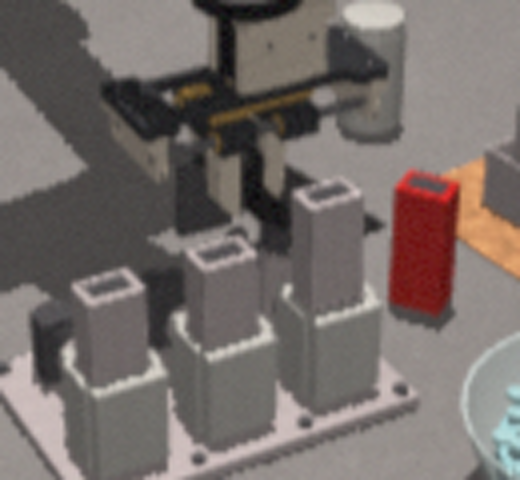

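Cassette 1 has popped: its top is at crop (330,190), well above the other two. Release gently and move on to bay 2.

```bash
python3 -m jog '[{"x":0,"y":0.6,"z":0,"spin":0,"fingers":1},{"x":0,"y":1.2,"z":0,"spin":0,"fingers":1},{"x":0,"y":1.8,"z":0,"spin":0,"fingers":1},{"x":0,"y":2.3,"z":0,"spin":0,"fingers":1},{"x":0,"y":2.3,"z":0,"spin":0,"fingers":1}]'
python3 -m jog '[{"x":-2,"y":0,"z":0,"spin":0,"fingers":1},{"x":-4,"y":0,"z":0,"spin":0,"fingers":1},{"x":-6,"y":0,"z":0,"spin":0,"fingers":1},{"x":-6,"y":0,"z":0,"spin":0,"fingers":1}]'
python3 -m jog '[{"x":0,"y":0,"z":4,"spin":0,"fingers":1},{"x":0,"y":0,"z":8,"spin":0,"fingers":1},{"x":0,"y":0,"z":8,"spin":0,"fingers":1},{"x":0,"y":0,"z":8,"spin":0,"fingers":1}]'
python3 - <<'E'
from h import *
plan([(.5303,-.0058,.098,81.8)])
s=snap('scene','s9.png')
print([(d['xy'],d['conf']) for d in robot.look_for('cassette1_mid',s)])
E
```

```text
time: 14.6
tool_pos: [0.5409, 0.0734, 0.2572]
tool_rot: [-1.464, 1.568, 3.103]
contact_force: [0.1, 0.1, -2.3]
opening: 0.0156
time: 15.1
tool_pos: [0.5411, 0.0735, 0.3186]
tool_rot: [1.739, 1.569, 0.023]
contact_force: [-0.3, 0.7, -2.9]
opening: 0.0156
time: 15.6
tool_pos: [0.5295, -0.0055, 0.3169]
tool_rot: [-1.775, 1.569, 2.792]
contact_force: [0.1, 0.3, -2.6]
opening: 0.0157
now [ 0.5292 -0.0054  0.1577] psi -98.3 q6 1.56 F [ 0.0975  0.3344 -2.6214] open 0.0157 t 15.6
-> x 5.97 y 0.12 z 0.02 spin -0.1  (6.0 cm)
[([372.3, 199.2], 0.98), ([350.3, 201.3], 0.84)]
```

```bash
python3 -m jog '[{"x":2,"y":0.1,"z":0,"spin":0,"fingers":1},{"x":3.5,"y":0.1,"z":0,"spin":0,"fingers":1},{"x":3.5,"y":0.1,"z":0,"spin":0,"fingers":1}]'
python3 -m jog '[{"x":1.2,"y":0,"z":0,"spin":0,"fingers":1},{"x":2.4,"y":0,"z":0,"spin":0,"fingers":1},{"x":2.4,"y":0,"z":0,"spin":0,"fingers":1}]'
python3 - <<'E'
from h import *
plan([(.5303,-.0058,.098,81.8)])
s=snap('scene','s10.png')
E
```

```text
time: 16.08
tool_pos: [0.5304, -0.0054, 0.2814]
tool_rot: [-1.569, 1.568, 3.0]
contact_force: [0.0, -0.3, -2.1]
opening: 0.0157
time: 16.45
tool_pos: [0.5304, -0.0059, 0.2576]
tool_rot: [-1.538, 1.568, 3.029]
contact_force: [1.1, -0.1, -1.9]
opening: 0.0155
now [ 0.5301 -0.0059  0.0984] psi -98.3 q6 1.56 F [ 1.1348 -0.0564 -1.865 ] open 0.0155 t 16.4
-> x 0.04 y 0.02 z -0.01 spin -0.1  (0.0 cm)
```

```bash
python3 -m jog '[{"x":0,"y":-0.5,"z":0,"spin":0,"fingers":1},{"x":0,"y":-1,"z":0,"spin":0,"fingers":1},{"x":0,"y":-1.4,"z":0,"spin":0,"fingers":1},{"x":0,"y":-1.4,"z":0,"spin":0,"fingers":1}]'
python3 -m jog '[{"x":0,"y":-0.4,"z":0,"spin":0,"fingers":1},{"x":0,"y":-0.8,"z":0,"spin":0,"fingers":1},{"x":0,"y":-1,"z":0,"spin":0,"fingers":1},{"x":0,"y":-1,"z":0,"spin":0,"fingers":1},{"x":0,"y":-1,"z":0,"spin":0,"fingers":1}]'
python3 - <<'E'
from h import *
import cv2
plan([])
s=snap('scene','s11.png')
# cassette tops popped or not: match the initial slot patch
a=cv2.imread('pics/s0.png');b=cv2.imread('pics/s11.png')
for n,(u,v) in((1,(351,195)),(2,(325,203)),(3,(297,211))):
    tp=a[v-7:v+8,u-11:u+12]
    m=cv2.matchTemplate(b[v-25:v+15,u-16:u+17],tp,cv2.TM_CCOEFF_NORMED);_,c,_,l=cv2.minMaxLoc(m)
    print(n,'dv',l[1]-18,'du',l[0]-5,round(c,2),'expected popped',(proj(s,[.6245,-.0202,.157])-proj(s,[.6245,-.0202,.137])))
E
```

```text
time: 17.0
tool_pos: [0.5169, -0.004, 0.2592]
tool_rot: [1.436, 1.569, -0.28]
contact_force: [4.1, -1.4, -2.9]
opening: 0.0157
time: 17.62
tool_pos: [0.5077, -0.0027, 0.2591]
tool_rot: [1.52, 1.568, -0.196]
contact_force: [5.8, -1.1, -5.3]
opening: 0.0154
now [ 0.5082 -0.0028  0.0999] psi -98.3 q6 1.56 F [ 5.795  -1.1074 -5.3183] open 0.0154 t 17.6
1 dv -7 du -1 0.6 expected popped [-0.0016 -6.5396]
2 dv -1 du 1 0.48 expected popped [-0.0016 -6.5396]
3 dv 0 du 0 0.8 expected popped [-0.0016 -6.5396]
```

Bay 2's match is ambiguous, so I'll look.

```bash
python3 -c "
import cv2
cv2.imwrite('pics/c11.png',cv2.resize(cv2.imread('pics/s11.png')[140:260,270:400],None,fx=4,fy=4,interpolation=2))"
```

```text
(no output)
```

View pics/c11.png

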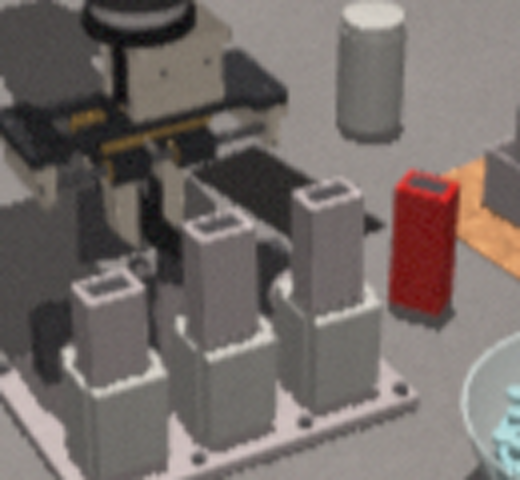

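Cassettes 1 and 2 are both up, with tops at crop (330,190) and (220,222). On to bay 3.

```bash
python3 -m jog '[{"x":0,"y":0.6,"z":0,"spin":0,"fingers":1},{"x":0,"y":1.2,"z":0,"spin":0,"fingers":1},{"x":0,"y":1.8,"z":0,"spin":0,"fingers":1},{"x":0,"y":2.3,"z":0,"spin":0,"fingers":1},{"x":0,"y":2.3,"z":0,"spin":0,"fingers":1}]'
python3 -m jog '[{"x":-2,"y":0,"z":0,"spin":0,"fingers":1},{"x":-4,"y":0,"z":0,"spin":0,"fingers":1},{"x":-6,"y":0,"z":0,"spin":0,"fingers":1},{"x":-6,"y":0,"z":0,"spin":0,"fingers":1}]'
python3 -m jog '[{"x":0,"y":0,"z":4,"spin":0,"fingers":1},{"x":0,"y":0,"z":8,"spin":0,"fingers":1},{"x":0,"y":0,"z":8,"spin":0,"fingers":1},{"x":0,"y":0,"z":8,"spin":0,"fingers":1}]'
python3 - <<'E'
from h import *
plan([(.5189,-.085,.098,81.8)])
E
```

```text
time: 18.3
tool_pos: [0.5293, -0.0057, 0.2582]
tool_rot: [-1.572, 1.568, 2.995]
contact_force: [-0.0, -1.1, -2.4]
opening: 0.0154
time: 18.8
tool_pos: [0.5296, -0.0057, 0.3195]
tool_rot: [1.532, 1.57, -0.183]
contact_force: [0.7, 0.3, -3.1]
opening: 0.0155
time: 19.3
tool_pos: [0.5179, -0.0846, 0.3177]
tool_rot: [-1.877, 1.568, 2.69]
contact_force: [-0.8, -0.5, -2.6]
opening: 0.0155
now [ 0.5176 -0.0845  0.1585] psi -98.3 q6 1.41 F [-0.7518 -0.5075 -2.5668] open 0.0155 t 19.3
-> x 6.05 y 0.15 z 0.04 spin -0.1  (6.1 cm)
```

```bash
python3 -m jog '[{"x":2,"y":0.1,"z":0,"spin":0,"fingers":1},{"x":3.5,"y":0.1,"z":0,"spin":0,"fingers":1},{"x":3.5,"y":0.1,"z":0,"spin":0,"fingers":1}]'
python3 -m jog '[{"x":1.2,"y":0,"z":0,"spin":0,"fingers":1},{"x":2.5,"y":0,"z":0,"spin":0,"fingers":1},{"x":2.5,"y":0,"z":0,"spin":0,"fingers":1}]'
python3 - <<'E'
from h import *
plan([(.5189,-.085,.098,81.8)])
E
```

```text
time: 19.68
tool_pos: [0.5189, -0.0843, 0.2823]
tool_rot: [-1.747, 1.567, 2.821]
contact_force: [0.1, -0.1, -1.3]
opening: 0.0154
time: 20.05
tool_pos: [0.5189, -0.085, 0.2575]
tool_rot: [-1.695, 1.568, 2.873]
contact_force: [0.1, -0.1, -2.1]
opening: 0.0156
now [ 0.5185 -0.0849  0.0983] psi -98.3 q6 1.41 F [ 0.0938 -0.1349 -2.1039] open 0.0156 t 20.1
-> x 0.03 y 0.04 z 0.00 spin -0.1  (0.1 cm)
```

```bash
python3 -m jog '[{"x":0,"y":-0.5,"z":0,"spin":0,"fingers":1},{"x":0,"y":-1,"z":0,"spin":0,"fingers":1},{"x":0,"y":-1.4,"z":0,"spin":0,"fingers":1},{"x":0,"y":-1.4,"z":0,"spin":0,"fingers":1}]'
python3 -m jog '[{"x":0,"y":-0.4,"z":0,"spin":0,"fingers":1},{"x":0,"y":-0.8,"z":0,"spin":0,"fingers":1},{"x":0,"y":-1,"z":0,"spin":0,"fingers":1},{"x":0,"y":-1,"z":0,"spin":0,"fingers":1},{"x":0,"y":-1,"z":0,"spin":0,"fingers":1}]'
python3 - <<'E'
from h import *
import cv2
plan([])
s=snap('scene','s12.png')
a=cv2.imread('pics/s0.png');b=cv2.imread('pics/s12.png')
for n,(u,v) in((1,(351,195)),(2,(325,203)),(3,(297,211))):
    tp=a[v-2:v+14,u-8:u+9]
    m=cv2.matchTemplate(b[v-25:v+20,u-12:u+13],tp,cv2.TM_CCOEFF_NORMED);_,c,_,l=cv2.minMaxLoc(m)
    print(n,'dv',l[1]-23,'du',l[0]-4,round(c,2))
E
```

```text
time: 20.55
tool_pos: [0.5054, -0.0832, 0.2593]
tool_rot: [1.276, 1.569, -0.439]
contact_force: [3.2, -0.3, -2.8]
opening: 0.0157
time: 21.18
tool_pos: [0.4962, -0.0819, 0.2592]
tool_rot: [1.43, 1.568, -0.286]
contact_force: [6.7, -1.3, -5.7]
opening: 0.0158
now [ 0.4967 -0.0821  0.1   ] psi -98.3 q6 1.40 F [ 6.7492 -1.3221 -5.6769] open 0.0158 t 21.2
1 dv -7 du 0 0.96
2 dv -7 du -1 0.96
3 dv -7 du -1 0.95
```

All three cassettes are up by 7 px, where 6.5 px is expected. Release bar 3 and carry the fork back.

```bash
python3 -m jog '[{"x":0,"y":0.6,"z":0,"spin":0,"fingers":1},{"x":0,"y":1.2,"z":0,"spin":0,"fingers":1},{"x":0,"y":1.8,"z":0,"spin":0,"fingers":1},{"x":0,"y":2.3,"z":0,"spin":0,"fingers":1},{"x":0,"y":2.3,"z":0,"spin":0,"fingers":1}]'
python3 -m jog '[{"x":-3,"y":0,"z":0,"spin":0,"fingers":1},{"x":-6,"y":0,"z":0,"spin":0,"fingers":1},{"x":-9,"y":-2,"z":0,"spin":0,"fingers":1},{"x":-9,"y":-6,"z":0,"spin":0,"fingers":1},{"x":-9,"y":-6,"z":0,"spin":0,"fingers":1}]'
python3 - <<'E'
from h import *
plan([(.434,.187,.18,94.7),(.434,.187,.085,94.7)])
E
```

```text
time: 21.85
tool_pos: [0.5178, -0.0848, 0.2582]
tool_rot: [-1.683, 1.568, 2.885]
contact_force: [0.1, 0.2, -3.2]
opening: 0.0154
time: 22.48
tool_pos: [0.4561, -0.0755, 0.3484]
tool_rot: [-1.719, 1.566, 2.849]
contact_force: [0.4, -1.0, -1.8]
opening: 0.0155
now [ 0.4554 -0.0752  0.1892] psi -98.3 q6 1.39 F [ 0.4237 -1.0234 -1.8142] open 0.0155 t 22.5
-> x 0.96 y -5.90 z -25.64 spin -13.0  (26.3 cm)
-> x 9.50 y 0.04 z 0.01 spin -0.0  (9.5 cm)
```

```bash
python3 -m jog '[{"x":0.5,"y":-1.2,"z":-5,"spin":-3,"fingers":1},{"x":1,"y":-2.4,"z":-10.5,"spin":-6,"fingers":1},{"x":1,"y":-3.8,"z":-16,"spin":-9,"fingers":1},{"x":1,"y":-5,"z":-21,"spin":-13,"fingers":1},{"x":1,"y":-5.9,"z":-25.6,"spin":-13,"fingers":1}]'
python3 -m jog '[{"x":3,"y":0,"z":0,"spin":0,"fingers":1},{"x":6,"y":0,"z":0,"spin":0,"fingers":1},{"x":8.5,"y":0,"z":0,"spin":0,"fingers":1},{"x":8.5,"y":0,"z":0,"spin":0,"fingers":1}]'
python3 - <<'E'
from h import *
plan([(.434,.187,.077,94.7)])
E
```

```text
time: 23.1
tool_pos: [0.437, 0.1874, 0.3383]
tool_rot: [-1.335, 1.569, -2.823]
contact_force: [0.3, -0.0, -2.0]
opening: 0.0153
time: 23.6
tool_pos: [0.4369, 0.1855, 0.2519]
tool_rot: [-1.393, 1.565, -2.882]
contact_force: [-0.5, -0.6, -1.5]
opening: 0.0158
now [0.436  0.1852 0.0927] psi -85.3 q6 1.73 F [-0.5343 -0.6489 -1.5137] open 0.0158 t 23.6
-> x 1.57 y -0.18 z -0.19 spin 0.0  (1.6 cm)
```

```bash
python3 -m jog '[{"x":0.8,"y":0,"z":0,"spin":0,"fingers":1},{"x":1.5,"y":0,"z":0,"spin":0,"fingers":1},{"x":1.5,"y":0,"z":0,"spin":0,"fingers":1}]'
python3 -m jog '[{"x":0.1,"y":0,"z":0,"spin":0,"fingers":1},{"x":0.2,"y":0,"z":0,"spin":0,"fingers":1},{"x":0.2,"y":0,"z":0,"spin":0,"fingers":1}]'
python3 - <<'E'
from h import *
plan([(.434,.187,.077,94.7)])
E
```

```text
time: 23.98
tool_pos: [0.4374, 0.1855, 0.2386]
tool_rot: [-1.247, 1.57, -2.736]
contact_force: [-0.7, -0.1, -2.2]
opening: 0.0153
time: 24.35
tool_pos: [0.4375, 0.1855, 0.2368]
tool_rot: [1.276, 1.571, -0.213]
contact_force: [-0.4, 0.9, -2.6]
opening: 0.0152
now [0.4375 0.1855 0.0776] psi -85.3 q6 1.73 F [-0.4195  0.8727 -2.5519] open 0.0152 t 24.4
-> x 0.06 y -0.34 z -0.18 spin -0.0  (0.4 cm)
```

```bash
python3 -m jog '[{"x":0.2,"y":0,"z":0,"spin":0,"fingers":1},{"x":0.2,"y":0,"z":0,"spin":0,"fingers":1}]'
python3 -m jog '[{"x":0,"y":0,"z":0,"spin":0,"fingers":0.4},{"x":0,"y":0,"z":0,"spin":0,"fingers":0.4},{"x":0,"y":0,"z":0,"spin":0,"fingers":0.4},{"x":0,"y":0,"z":0,"spin":0,"fingers":0.4}]'
python3 -m jog '[{"x":-3,"y":0,"z":0,"spin":0,"fingers":0.4},{"x":-6,"y":0,"z":0,"spin":0,"fingers":0.4},{"x":-11,"y":0,"z":0,"spin":0,"fingers":0.4},{"x":-15,"y":0,"z":0,"spin":0,"fingers":0.4}]'
python3 - <<'E'
from h import *
import numpy as np
# cassettes, grip across block x: psi=-8.2 ; block origin with +0.8mm y
x=np.array([.9898,-.1425]);o=np.array([.6247,-.0195]);y=np.array([.1425,.9898])
c=o+y*.08;print(c)
plan([(c[0]-.04,c[1]+.04,.25,-40),(*c,.25,-8.2),(*c,.142,-8.2)])
t=np.array([[.6185,-.2631],[.6339,-.4329],[.4896,-.4467],[.4736,-.2764]]);print('tray',t.mean(0),np.degrees(np.arctan2(*(t[1]-t[0])[::-1]))+90)
E
```

```text
time: 24.6
tool_pos: [0.4376, 0.1855, 0.2348]
tool_rot: [1.572, 1.57, 0.083]
contact_force: [0.4, 0.9, -1.3]
opening: 0.0153
time: 25.1
tool_pos: [0.4375, 0.1855, 0.2347]
tool_rot: [0.828, 1.571, -0.661]
contact_force: [-0.1, -0.2, 0.5]
opening: 0.0507
time: 25.6
tool_pos: [0.4374, 0.1855, 0.3865]
tool_rot: [1.699, 1.57, 0.21]
contact_force: [-0.0, 0.0, 0.2]
opening: 0.0554
[0.6361 0.0597]
now [0.4375 0.1856 0.2273] psi -85.3 q6 1.73 F [-0.0407  0.0279  0.1977] open 0.0554 t 25.6
-> x -2.25 y 15.10 z 9.86 spin -45.3  (18.2 cm)
-> x -0.00 y -0.49 z 5.64 spin -31.8  (5.7 cm)
-> x 10.80 y -0.01 z 0.00 spin 0.0  (10.8 cm)
tray [ 0.5539 -0.3548] 5.182259031215793
```

```bash
python3 -m jog '[{"x":-2.2,"y":3,"z":2,"spin":-10,"fingers":0.35},{"x":-2.2,"y":7,"z":4.6,"spin":-20,"fingers":0.35},{"x":-2.2,"y":11,"z":7.2,"spin":-30,"fingers":0.35},{"x":-2.2,"y":15.1,"z":9.9,"spin":-40,"fingers":0.35},{"x":-2.2,"y":15.1,"z":9.9,"spin":-45,"fingers":0.35}]'
python3 -m jog '[{"x":0,"y":-0.2,"z":2,"spin":-10,"fingers":0.35},{"x":0,"y":-0.5,"z":5.6,"spin":-20,"fingers":0.35},{"x":0,"y":-0.5,"z":5.6,"spin":-32,"fingers":0.35},{"x":0,"y":-0.5,"z":5.6,"spin":-32,"fingers":0.35},{"x":0,"y":-0.5,"z":5.6,"spin":-32,"fingers":0.35}]'
python3 - <<'E'
from h import *
plan([(.6361,.0597,.137,-8.2)])
s=snap('scene','s13.png');t=snap('top')
for n in['fork_grip','trough1_grip','jar','can','cup']:print(n,[[(d['xy'],d['conf']) for d in robot.look_for(n,p)][:2] for p in(s,t)])
E
```

```text
time: 26.22
tool_pos: [0.5983, 0.0972, 0.4054]
tool_rot: [-1.474, 1.57, -2.176]
contact_force: [0.0, 0.2, 0.0]
opening: 0.0599
time: 26.85
tool_pos: [0.6354, 0.0595, 0.4066]
tool_rot: [-2.996, 1.571, 3.139]
contact_force: [0.9, -0.4, 0.1]
opening: 0.0597
now [0.6353 0.0595 0.2474] psi -8.5 q6 0.12 F [ 0.9274 -0.4464  0.1305] open 0.0597 t 26.9
-> x 11.04 y 0.03 z 0.08 spin -0.3  (11.0 cm)
fork_grip [[([330.7, 174.1], 0.85)], [([321.8, 188.9], 0.26)]]
trough1_grip [[], []]
jar [[([421.9, 205.5], 0.75), ([320.1, 237.5], 0.47)], [([227.8, 132.8], 0.48)]]
can [[([365.5, 169.3], 0.56), ([318.5, 237.6], 0.35)], [([196.0, 263.4], 0.61), ([438.6, 195.4], 0.37)]]
cup [[([187.8, 220.0], 0.89)], [([432.2, 261.6], 0.7)]]
```

```bash
python3 -m jog '[{"x":4,"y":0,"z":0,"spin":0,"fingers":0.35},{"x":8,"y":0,"z":0,"spin":0,"fingers":0.35},{"x":11,"y":0,"z":0.1,"spin":0,"fingers":0.35},{"x":11,"y":0,"z":0.1,"spin":0,"fingers":0.35},{"x":11,"y":0,"z":0.1,"spin":0,"fingers":1}]' 45
python3 -m jog '[{"x":0,"y":0,"z":0,"spin":0,"fingers":1},{"x":0,"y":0,"z":0,"spin":0,"fingers":1},{"x":0,"y":0,"z":0,"spin":0,"fingers":1},{"x":-1,"y":0,"z":0,"spin":0,"fingers":1},{"x":-3,"y":0,"z":0,"spin":0,"fingers":1}]' 45
python3 - <<'E'
from h import *
c=np.array([.5539,-.3548]);x=np.array([.996,.0903]);y=np.array([-.0903,.996])
p=c-y*.05
plan([(.636,.0597,.275,-8.2),(.61,-.17,.275,0),(*p,.275,5.2),(*p,.083,5.2)])
E
```

```text
time: 28.08
tool_pos: [0.637, 0.059, 0.2981]
tool_rot: [0.077, 1.569, -0.068]
contact_force: [-0.3, -0.6, 1.1]
opening: 0.0535
time: 28.7
tool_pos: [0.6367, 0.0589, 0.3266]
tool_rot: [-2.723, 1.57, -2.868]
contact_force: [-0.4, 0.6, -0.6]
opening: 0.0279
now [0.6366 0.0589 0.1674] psi -8.3 q6 0.12 F [-0.3929  0.5907 -0.5603] open 0.0279 t 28.7
-> x -10.76 y 0.07 z -0.08 spin -0.1  (10.8 cm)
-> x 0.01 y -23.11 z 0.70 spin -8.2  (23.1 cm)
-> x 0.01 y -23.46 z -5.16 spin -5.2  (24.0 cm)
-> x 19.20 y 0.01 z 0.01 spin -0.0  (19.2 cm)
```

```bash
python3 -m jog '[{"x":-4,"y":0,"z":0,"spin":0,"fingers":1},{"x":-8,"y":0,"z":0,"spin":0,"fingers":1},{"x":-10.8,"y":0,"z":0,"spin":0,"fingers":1},{"x":-10.8,"y":0,"z":0,"spin":0,"fingers":1}]' 45
python3 -m jog '[{"x":0,"y":-4,"z":0.1,"spin":-2,"fingers":1},{"x":0,"y":-9,"z":0.3,"spin":-4,"fingers":1},{"x":0,"y":-14,"z":0.5,"spin":-6,"fingers":1},{"x":0,"y":-19,"z":0.6,"spin":-8,"fingers":1},{"x":0,"y":-23,"z":0.7,"spin":-8,"fingers":1}]' 45
python3 -m jog '[{"x":0,"y":-5,"z":-1,"spin":-2,"fingers":1},{"x":0,"y":-10,"z":-2.1,"spin":-3,"fingers":1},{"x":0,"y":-15,"z":-3.2,"spin":-5,"fingers":1},{"x":0,"y":-20,"z":-4.3,"spin":-5,"fingers":1},{"x":0,"y":-23.5,"z":-5.2,"spin":-5,"fingers":1}]' 45
python3 - <<'E'
from h import *
c=np.array([.5539,-.3548]);y=np.array([-.0903,.996]);p=c-y*.05
plan([(*p,.15,5.2),(*p,.086,5.2)])
E
```

```text
time: 29.2
tool_pos: [0.6364, 0.0591, 0.4374]
tool_rot: [0.114, 1.566, -0.031]
contact_force: [-0.2, 0.1, -1.8]
opening: 0.0279
time: 29.82
tool_pos: [0.6095, -0.1714, 0.4326]
tool_rot: [2.817, 1.567, 2.811]
contact_force: [0.1, -0.4, -1.0]
opening: 0.0277
time: 30.45
tool_pos: [0.556, -0.4065, 0.4322]
tool_rot: [2.391, 1.567, 2.472]
contact_force: [1.0, 0.7, -0.8]
opening: 0.0278
now [ 0.5555 -0.4061  0.273 ] psi 4.6 q6 -0.82 F [ 0.9903  0.7446 -0.79  ] open 0.0278 t 30.4
-> x 12.30 y 0.09 z 0.34 spin -0.6  (12.3 cm)
-> x 6.40 y -0.02 z 0.02 spin -0.0  (6.4 cm)
```

```bash
python3 -m jog '[{"x":4,"y":0,"z":0.3,"spin":0,"fingers":1},{"x":9,"y":0,"z":0.3,"spin":0,"fingers":1},{"x":14,"y":0,"z":0.3,"spin":0,"fingers":1},{"x":17.5,"y":0,"z":0.3,"spin":0,"fingers":1},{"x":17.5,"y":0,"z":0.3,"spin":0,"fingers":1}]' 45
python3 -m jog '[{"x":0.5,"y":0,"z":0,"spin":0,"fingers":1},{"x":0.8,"y":0,"z":0,"spin":0,"fingers":1},{"x":0.8,"y":0,"z":0,"spin":0,"fingers":1}]' 45
python3 - <<'E'
from h import *
plan([(.5584,-.4046,.085,5.2)])
E
```

```text
time: 31.08
tool_pos: [0.5588, -0.403, 0.2546]
tool_rot: [2.328, 1.56, 2.41]
contact_force: [-0.3, 0.4, -1.1]
opening: 0.0278
time: 31.45
tool_pos: [0.5601, -0.4041, 0.2527]
tool_rot: [-0.843, 1.569, -0.761]
contact_force: [0.0, -0.3, -1.2]
opening: 0.0278
now [ 0.5603 -0.4043  0.0935] psi 4.7 q6 -0.82 F [ 0.0109 -0.2939 -1.2002] open 0.0278 t 31.4
-> x 0.85 y -0.02 z -0.19 spin -0.5  (0.9 cm)
```

```bash
python3 -m jog '[{"x":0.3,"y":0,"z":0,"spin":0,"fingers":1},{"x":0.3,"y":0,"z":0,"spin":0,"fingers":1},{"x":0.3,"y":0,"z":0,"spin":0,"fingers":1}]' 45
python3 -m jog '[{"x":0.2,"y":0,"z":0,"spin":0,"fingers":1},{"x":0.2,"y":0,"z":0,"spin":0,"fingers":1}]' 45
python3 -m jog '[{"x":0.2,"y":0,"z":0,"spin":0,"fingers":1},{"x":0.2,"y":0,"z":0,"spin":0,"fingers":1}]' 45
```

```text
time: 31.82
tool_pos: [0.56, -0.4041, 0.2488]
tool_rot: [-1.047, 1.571, -0.965]
contact_force: [0.0, -0.3, -1.3]
opening: 0.0279
time: 32.08
tool_pos: [0.56, -0.404, 0.2465]
tool_rot: [2.485, 1.57, 2.567]
contact_force: [-0.2, -0.3, -0.7]
opening: 0.0276
time: 32.33
tool_pos: [0.56, -0.404, 0.2445]
tool_rot: [2.43, 1.57, 2.512]
contact_force: [-0.3, 0.7, -1.4]
opening: 0.0278
```

```bash
python3 -m jog '[{"x":0.1,"y":0,"z":0,"spin":0,"fingers":1},{"x":0.2,"y":0,"z":0,"spin":0,"fingers":1},{"x":0.2,"y":0,"z":0,"spin":0,"fingers":1}]' 45
python3 -m jog '[{"x":0.1,"y":0,"z":0,"spin":0,"fingers":1},{"x":0.1,"y":0,"z":0,"spin":0,"fingers":1}]' 45
```

```text
time: 32.7
tool_pos: [0.56, -0.404, 0.2436]
tool_rot: [-0.991, 1.57, -0.909]
contact_force: [-1.1, 1.1, 4.8]
opening: 0.0278
time: 32.95
tool_pos: [0.56, -0.404, 0.2436]
tool_rot: [-0.976, 1.569, -0.894]
contact_force: [-2.9, 2.2, 10.2]
opening: 0.0276
```

Seated, with contact at the expected height. Release and go to cassette 2.

```bash
python3 -m jog '[{"x":-0.2,"y":0,"z":0,"spin":0,"fingers":1},{"x":-0.2,"y":0,"z":0,"spin":0,"fingers":0.35},{"x":-0.2,"y":0,"z":0,"spin":0,"fingers":0.35},{"x":-0.2,"y":0,"z":0,"spin":0,"fingers":0.35},{"x":-0.2,"y":0,"z":0,"spin":0,"fingers":0.35}]' 45
python3 -m jog '[{"x":-4,"y":0,"z":0,"spin":0,"fingers":0.35},{"x":-9,"y":0,"z":0,"spin":0,"fingers":0.35},{"x":-15,"y":0,"z":0,"spin":0,"fingers":0.35},{"x":-17,"y":0,"z":0,"spin":0,"fingers":0.35}]'
python3 - <<'E'
from h import *
plan([(.61,-.16,.25,0),(.6251,-.02,.25,-8.2),(.6251,-.02,.139,-8.2)])
E
```

```text
time: 33.58
tool_pos: [0.56, -0.404, 0.2436]
tool_rot: [3.078, 1.571, -3.124]
contact_force: [-1.4, 0.4, -0.5]
opening: 0.059
time: 34.08
tool_pos: [0.5601, -0.404, 0.419]
tool_rot: [-0.822, 1.563, -0.739]
contact_force: [-0.2, -0.1, 0.7]
opening: 0.0598
now [ 0.561  -0.4048  0.2598] psi 4.7 q6 -0.82 F [-0.1702 -0.1022  0.6709] open 0.0598 t 34.1
-> x 0.88 y 24.01 z 6.89 spin 4.7  (25.0 cm)
-> x -0.07 y 14.00 z 1.51 spin 8.2  (14.1 cm)
-> x 11.10 y 0.06 z -0.06 spin -0.0  (11.1 cm)
```

```bash
python3 -m jog '[{"x":0.5,"y":5,"z":1.4,"spin":1,"fingers":0.35},{"x":0.5,"y":10,"z":2.8,"spin":2,"fingers":0.35},{"x":0.5,"y":15,"z":4.2,"spin":3,"fingers":0.35},{"x":0.5,"y":20,"z":5.6,"spin":4,"fingers":0.35},{"x":0.5,"y":24,"z":6.9,"spin":5,"fingers":0.35}]'
python3 -m jog '[{"x":0,"y":5,"z":0.5,"spin":3,"fingers":0.35},{"x":0,"y":10,"z":1,"spin":6,"fingers":0.35},{"x":0,"y":14,"z":1.5,"spin":8,"fingers":0.35},{"x":0,"y":14,"z":1.5,"spin":8,"fingers":0.35},{"x":0,"y":14,"z":1.5,"spin":8,"fingers":0.35}]'
python3 - <<'E'
from h import *
plan([(.6251,-.02,.139,-8.2)])
E
```

```text
time: 34.7
tool_pos: [0.6092, -0.1571, 0.409]
tool_rot: [-0.026, 1.57, -0.031]
contact_force: [0.5, -0.7, 0.5]
opening: 0.0592
time: 35.33
tool_pos: [0.6248, -0.0196, 0.4087]
tool_rot: [-1.499, 1.57, -1.643]
contact_force: [0.5, -0.5, -0.3]
opening: 0.0598
now [ 0.6248 -0.0197  0.2495] psi -8.3 q6 -0.01 F [ 0.5316 -0.4977 -0.301 ] open 0.0598 t 35.3
-> x 11.05 y -0.02 z 0.03 spin -0.1  (11.0 cm)
```

```bash
python3 -m jog '[{"x":4,"y":0,"z":0,"spin":0,"fingers":0.35},{"x":8,"y":0,"z":0,"spin":0,"fingers":0.35},{"x":11,"y":0,"z":0,"spin":0,"fingers":0.35},{"x":11,"y":0,"z":0,"spin":0,"fingers":0.35},{"x":11,"y":0,"z":0,"spin":0,"fingers":1}]' 45
python3 -m jog '[{"x":0,"y":0,"z":0,"spin":0,"fingers":1},{"x":0,"y":0,"z":0,"spin":0,"fingers":1},{"x":0,"y":0,"z":0,"spin":0,"fingers":1},{"x":-1,"y":0,"z":0,"spin":0,"fingers":1},{"x":-3,"y":0,"z":0,"spin":0,"fingers":1}]' 45
python3 -m jog '[{"x":-4,"y":0,"z":0,"spin":0,"fingers":1},{"x":-8,"y":0,"z":0,"spin":0,"fingers":1},{"x":-10.8,"y":0,"z":0,"spin":0,"fingers":1},{"x":-10.8,"y":0,"z":0,"spin":0,"fingers":1}]' 45
python3 - <<'E'
from h import *
plan([(.60,-.17,.275,-2),(.5539,-.3548,.275,5.2),(.5539,-.3548,.1,5.2)])
E
```

```text
time: 35.95
tool_pos: [0.6253, -0.0202, 0.3001]
tool_rot: [-0.09, 1.569, -0.236]
contact_force: [0.7, -0.1, -0.0]
opening: 0.0538
time: 36.58
tool_pos: [0.6251, -0.0193, 0.3286]
tool_rot: [-2.835, 1.57, -2.98]
contact_force: [0.8, 0.8, -0.6]
opening: 0.0276
time: 37.08
tool_pos: [0.6247, -0.0191, 0.4393]
tool_rot: [-0.025, 1.566, -0.169]
contact_force: [0.4, 0.2, -0.7]
opening: 0.0275
now [ 0.6255 -0.0193  0.2801] psi -8.3 q6 -0.01 F [ 0.3719  0.2054 -0.7069] open 0.0275 t 37.1
-> x 0.51 y -15.28 z -0.35 spin -6.3  (15.3 cm)
-> x -0.02 y -18.63 z -3.96 spin -7.2  (19.0 cm)
-> x 17.50 y 0.00 z -0.08 spin -0.0  (17.5 cm)
```

```bash
python3 -m jog '[{"x":0.5,"y":-5,"z":-0.1,"spin":-2,"fingers":1},{"x":0.5,"y":-10,"z":-0.2,"spin":-4,"fingers":1},{"x":0.5,"y":-15.3,"z":-0.3,"spin":-6,"fingers":1},{"x":0.5,"y":-15.3,"z":-0.3,"spin":-6,"fingers":1}]' 45
python3 -m jog '[{"x":0,"y":-5,"z":-1,"spin":-2,"fingers":1},{"x":0,"y":-10,"z":-2,"spin":-4,"fingers":1},{"x":0,"y":-15,"z":-3.2,"spin":-7,"fingers":1},{"x":0,"y":-18.6,"z":-4,"spin":-7,"fingers":1},{"x":0,"y":-18.6,"z":-4,"spin":-7,"fingers":1}]' 45
python3 -m jog '[{"x":5,"y":0,"z":0,"spin":0,"fingers":1},{"x":10,"y":0,"z":0,"spin":0,"fingers":1},{"x":14,"y":0,"z":0,"spin":0,"fingers":1},{"x":17,"y":0,"z":0,"spin":0,"fingers":1},{"x":17,"y":0,"z":0,"spin":0,"fingers":1}]' 45
python3 - <<'E'
from h import *
plan([(.5539,-.3548,.086,5.2)])
E
```

```text
time: 37.58
tool_pos: [0.5988, -0.1738, 0.4294]
tool_rot: [3.073, 1.567, 3.028]
contact_force: [0.4, 0.9, -1.8]
opening: 0.0277
time: 38.2
tool_pos: [0.5516, -0.3562, 0.4295]
tool_rot: [2.48, 1.568, 2.558]
contact_force: [0.3, 1.1, -1.2]
opening: 0.0277
time: 38.83
tool_pos: [0.5522, -0.3523, 0.2583]
tool_rot: [2.319, 1.563, 2.402]
contact_force: [0.5, 0.3, -0.3]
opening: 0.0279
now [ 0.5513 -0.3515  0.0991] psi 4.8 q6 -0.77 F [ 0.4717  0.2787 -0.3046] open 0.0279 t 38.8
-> x 1.31 y -0.36 z 0.24 spin -0.4  (1.4 cm)
```

```bash
python3 -m jog '[{"x":0.5,"y":0,"z":0,"spin":0,"fingers":1},{"x":0.9,"y":0,"z":0,"spin":0,"fingers":1},{"x":0.9,"y":0,"z":0,"spin":0,"fingers":1},{"x":0.9,"y":0,"z":0,"spin":0,"fingers":1}]' 45
python3 -m jog '[{"x":0.2,"y":0,"z":0,"spin":0,"fingers":1},{"x":0.2,"y":0,"z":0,"spin":0,"fingers":1}]' 45
python3 -m jog '[{"x":0.2,"y":0,"z":0,"spin":0,"fingers":1},{"x":0.2,"y":0,"z":0,"spin":0,"fingers":1}]' 45
```

```text
time: 39.33
tool_pos: [0.5524, -0.3546, 0.2534]
tool_rot: [-0.769, 1.57, -0.687]
contact_force: [0.3, -0.4, -0.5]
opening: 0.0275
time: 39.58
tool_pos: [0.5523, -0.3545, 0.2506]
tool_rot: [2.471, 1.571, 2.553]
contact_force: [0.6, -0.6, -1.7]
opening: 0.0276
time: 39.83
tool_pos: [0.5523, -0.3544, 0.2485]
tool_rot: [2.416, 1.57, 2.498]
contact_force: [-0.7, -1.0, -0.9]
opening: 0.0279
```

```bash
python3 -m jog '[{"x":0.1,"y":0,"z":0,"spin":0,"fingers":1},{"x":0.2,"y":0,"z":0,"spin":0,"fingers":1},{"x":0.2,"y":0,"z":0,"spin":0,"fingers":1}]' 45
python3 -m jog '[{"x":0.15,"y":0,"z":0,"spin":0,"fingers":1},{"x":0.15,"y":0,"z":0,"spin":0,"fingers":1}]' 45
```

```text
time: 40.2
tool_pos: [0.5523, -0.3545, 0.2466]
tool_rot: [2.939, 1.571, 3.021]
contact_force: [-1.0, -0.7, -0.9]
opening: 0.0279
time: 40.45
tool_pos: [0.5525, -0.3545, 0.2456]
tool_rot: [-0.805, 1.57, -0.723]
contact_force: [0.4, 1.1, 0.7]
opening: 0.0281
```

```bash
python3 -m jog '[{"x":0.05,"y":0,"z":0,"spin":0,"fingers":1},{"x":0.05,"y":0,"z":0,"spin":0,"fingers":0.35},{"x":0,"y":0,"z":0,"spin":0,"fingers":0.35},{"x":0,"y":0,"z":0,"spin":0,"fingers":0.35},{"x":0,"y":0,"z":0,"spin":0,"fingers":0.35}]' 45
python3 -m jog '[{"x":-4,"y":0,"z":0,"spin":0,"fingers":0.35},{"x":-9,"y":0,"z":0,"spin":0,"fingers":0.35},{"x":-15,"y":0,"z":0,"spin":0,"fingers":0.35},{"x":-17,"y":0,"z":0,"spin":0,"fingers":0.35}]'
python3 - <<'E'
from h import *
plan([(.6137,-.0988,.25,-8.2),(.6137,-.0988,.139,-8.2)])
E
```

```text
time: 41.08
tool_pos: [0.5524, -0.3545, 0.245]
tool_rot: [2.638, 1.571, 2.72]
contact_force: [-0.3, -0.1, 0.2]
opening: 0.0592
time: 41.58
tool_pos: [0.5524, -0.3545, 0.4202]
tool_rot: [-0.778, 1.563, -0.696]
contact_force: [0.3, 0.0, 0.3]
opening: 0.0597
now [ 0.5534 -0.3553  0.261 ] psi 4.7 q6 -0.77 F [0.2735 0.0044 0.3085] open 0.0597 t 41.6
-> x 1.01 y 25.07 z 8.11 spin 12.9  (26.4 cm)
-> x 11.10 y 0.06 z -0.06 spin 0.0  (11.1 cm)
```

```bash
python3 -m jog '[{"x":0.5,"y":5,"z":1.6,"spin":3,"fingers":0.35},{"x":0.8,"y":10,"z":3.2,"spin":6,"fingers":0.35},{"x":0.8,"y":15.5,"z":4.9,"spin":9,"fingers":0.35},{"x":0.8,"y":20.5,"z":6.5,"spin":13,"fingers":0.35},{"x":0.8,"y":25,"z":8.1,"spin":13,"fingers":0.35}]'
python3 -m jog '[{"x":0,"y":0,"z":0,"spin":0,"fingers":0.35},{"x":0,"y":0,"z":0,"spin":0,"fingers":0.35}]'
python3 - <<'E'
from h import *
plan([(.6137,-.0988,.139,-8.2)])
E
```

```text
time: 42.2
tool_pos: [0.6127, -0.0967, 0.4073]
tool_rot: [-0.448, 1.571, -0.593]
contact_force: [0.3, -0.1, 0.9]
opening: 0.0595
time: 42.45
tool_pos: [0.6126, -0.0989, 0.4071]
tool_rot: [-1.828, 1.57, -1.973]
contact_force: [0.2, -0.5, 0.5]
opening: 0.0596
now [ 0.6125 -0.099   0.2479] psi -8.3 q6 -0.14 F [ 0.2225 -0.4737  0.4532] open 0.0596 t 42.5
-> x 10.89 y 0.04 z 0.12 spin -0.1  (10.9 cm)
```

```bash
python3 -m jog '[{"x":4,"y":0,"z":0.1,"spin":0,"fingers":0.35},{"x":8,"y":0,"z":0.1,"spin":0,"fingers":0.35},{"x":11,"y":0,"z":0.1,"spin":0,"fingers":0.35},{"x":11,"y":0,"z":0.1,"spin":0,"fingers":0.35},{"x":11,"y":0,"z":0.1,"spin":0,"fingers":1}]' 45
python3 -m jog '[{"x":0,"y":0,"z":0,"spin":0,"fingers":1},{"x":0,"y":0,"z":0,"spin":0,"fingers":1},{"x":0,"y":0,"z":0,"spin":0,"fingers":1},{"x":-1,"y":0,"z":0,"spin":0,"fingers":1},{"x":-3,"y":0,"z":0,"spin":0,"fingers":1}]' 45
python3 -m jog '[{"x":-4,"y":0,"z":0,"spin":0,"fingers":1},{"x":-8,"y":0,"z":0,"spin":0,"fingers":1},{"x":-10.8,"y":0,"z":0,"spin":0,"fingers":1},{"x":-10.8,"y":0,"z":0,"spin":0,"fingers":1}]' 45
python3 - <<'E'
from h import *
plan([(.5494,-.305,.275,5.2),(.5494,-.305,.1,5.2)])
E
```

```text
time: 43.08
tool_pos: [0.6139, -0.0999, 0.2986]
tool_rot: [-0.221, 1.569, -0.367]
contact_force: [-0.3, 0.4, 0.0]
opening: 0.0536
time: 43.7
tool_pos: [0.6138, -0.0988, 0.3271]
tool_rot: [2.978, 1.57, 2.834]
contact_force: [0.4, -0.3, -1.0]
opening: 0.0277
time: 44.2
tool_pos: [0.6135, -0.0987, 0.4378]
tool_rot: [-0.166, 1.566, -0.311]
contact_force: [0.1, -0.2, -1.9]
opening: 0.0276
now [ 0.6142 -0.0989  0.2786] psi -8.3 q6 -0.14 F [ 0.0611 -0.1938 -1.9423] open 0.0276 t 44.2
-> x 0.36 y -21.33 z -3.44 spin -13.5  (21.6 cm)
-> x 17.50 y 0.01 z -0.08 spin -0.0  (17.5 cm)
```

```bash
python3 -m jog '[{"x":0.3,"y":-5,"z":-0.8,"spin":-3,"fingers":1},{"x":0.3,"y":-10,"z":-1.6,"spin":-6,"fingers":1},{"x":0.3,"y":-15,"z":-2.4,"spin":-10,"fingers":1},{"x":0.3,"y":-19,"z":-3.1,"spin":-13.5,"fingers":1},{"x":0.3,"y":-21.3,"z":-3.4,"spin":-13.5,"fingers":1}]' 45
python3 -m jog '[{"x":0,"y":0,"z":0,"spin":0,"fingers":1},{"x":5,"y":0,"z":0,"spin":0,"fingers":1},{"x":10,"y":0,"z":0,"spin":0,"fingers":1},{"x":15,"y":0,"z":0,"spin":0,"fingers":1},{"x":17,"y":0,"z":0,"spin":0,"fingers":1}]' 45
python3 -m jog '[{"x":0.5,"y":0,"z":0,"spin":0,"fingers":1},{"x":0.9,"y":0,"z":0,"spin":0,"fingers":1},{"x":0.9,"y":0,"z":0,"spin":0,"fingers":1},{"x":0.9,"y":0,"z":0,"spin":0,"fingers":1}]' 45
python3 - <<'E'
from h import *
plan([(.5494,-.305,.085,5.2)])
E
```

```text
time: 44.82
tool_pos: [0.5483, -0.3064, 0.4304]
tool_rot: [2.471, 1.567, 2.559]
contact_force: [-0.6, 0.3, -2.0]
opening: 0.0278
time: 45.45
tool_pos: [0.5491, -0.3022, 0.2584]
tool_rot: [2.331, 1.564, 2.423]
contact_force: [0.5, 0.2, -0.7]
opening: 0.0277
time: 45.95
tool_pos: [0.5494, -0.3047, 0.2543]
tool_rot: [-0.727, 1.569, -0.636]
contact_force: [-0.1, -0.4, -0.6]
opening: 0.0279
now [ 0.5497 -0.3049  0.0951] psi 5.2 q6 -0.72 F [-0.1152 -0.4339 -0.6384] open 0.0279 t 46.0
-> x 1.01 y -0.01 z -0.03 spin -0.0  (1.0 cm)
```

```bash
python3 -m jog '[{"x":0.3,"y":0,"z":0,"spin":0,"fingers":1},{"x":0.6,"y":0,"z":0,"spin":0,"fingers":1},{"x":0.6,"y":0,"z":0,"spin":0,"fingers":1}]' 45
python3 -m jog '[{"x":0.2,"y":0,"z":0,"spin":0,"fingers":1},{"x":0.2,"y":0,"z":0,"spin":0,"fingers":1}]' 45
python3 -m jog '[{"x":0.15,"y":0,"z":0,"spin":0,"fingers":1},{"x":0.15,"y":0,"z":0,"spin":0,"fingers":1}]' 45
```

```text
time: 46.32
tool_pos: [0.5491, -0.3047, 0.2469]
tool_rot: [2.498, 1.57, 2.588]
contact_force: [-1.4, 0.4, -0.7]
opening: 0.0276
time: 46.58
tool_pos: [0.5492, -0.3047, 0.245]
tool_rot: [2.568, 1.571, 2.658]
contact_force: [0.2, -0.4, -0.8]
opening: 0.0277
time: 46.82
tool_pos: [0.5493, -0.3047, 0.2441]
tool_rot: [-0.848, 1.57, -0.758]
contact_force: [-1.3, 0.7, 2.1]
opening: 0.0276
```

Contact. Release, rise, withdraw towards the start side, and look at everything.

```bash
python3 -m jog '[{"x":-0.05,"y":0,"z":0,"spin":0,"fingers":0.35},{"x":-0.05,"y":0,"z":0,"spin":0,"fingers":0.35},{"x":-0.05,"y":0,"z":0,"spin":0,"fingers":0.35},{"x":-0.05,"y":0,"z":0,"spin":0,"fingers":0.35}]' 45
python3 -m jog '[{"x":-4,"y":0,"z":0,"spin":0,"fingers":0.35},{"x":-9,"y":0,"z":0,"spin":0,"fingers":0.35},{"x":-15,"y":0,"z":0,"spin":0,"fingers":0.35},{"x":-20,"y":0,"z":0,"spin":0,"fingers":0.35}]'
python3 -m jog '[{"x":0,"y":-3,"z":-5,"spin":0,"fingers":0.35},{"x":0,"y":-6,"z":-10,"spin":0,"fingers":0.35},{"x":0,"y":-9,"z":-15,"spin":0,"fingers":0.35},{"x":0,"y":-12,"z":-20,"spin":0,"fingers":0.35},{"x":0,"y":-12,"z":-24,"spin":0,"fingers":0.35}]'
python3 -m jog '[{"x":0,"y":-3,"z":-4,"spin":0,"fingers":0.35},{"x":0,"y":-6,"z":-9,"spin":0,"fingers":0.35},{"x":0,"y":-6,"z":-9,"spin":0,"fingers":0.35}]'
python3 - <<'E'
from h import *
import cv2
plan([])
s=snap('scene','s20.png');t=snap('top','t20.png')
a=cv2.resize(s['color'][110:310,130:450,::-1],(512,320),interpolation=2);b=cv2.resize(t['color'][100:300,160:480,::-1],(512,320),interpolation=2)
cv2.imwrite('pics/c20.png',cv2.resize(np.vstack([s['color'][110:305,130:450],t['color'][130:290,160:480]])[:,:,::-1],None,fx=1.65,fy=1.65,interpolation=2))
E
```

```text
time: 47.32
tool_pos: [0.5492, -0.3047, 0.2442]
tool_rot: [-2.219, 1.571, -2.128]
contact_force: [-0.3, 0.8, -0.6]
opening: 0.0586
time: 47.82
tool_pos: [0.549, -0.3045, 0.4468]
tool_rot: [-0.743, 1.569, -0.652]
contact_force: [-0.5, -0.3, -0.8]
opening: 0.0597
time: 48.45
tool_pos: [0.3189, -0.4476, 0.4439]
tool_rot: [-2.246, 1.57, -2.157]
contact_force: [0.2, -0.6, 0.2]
opening: 0.0595
time: 48.82
tool_pos: [0.2338, -0.5157, 0.4439]
tool_rot: [-2.822, 1.57, -2.736]
contact_force: [1.0, -0.1, -0.3]
opening: 0.0597
now [ 0.2337 -0.5158  0.2847] psi 4.9 q6 -1.37 F [ 0.995  -0.1095 -0.3041] open 0.0597 t 48.8
```

View pics/c20.png

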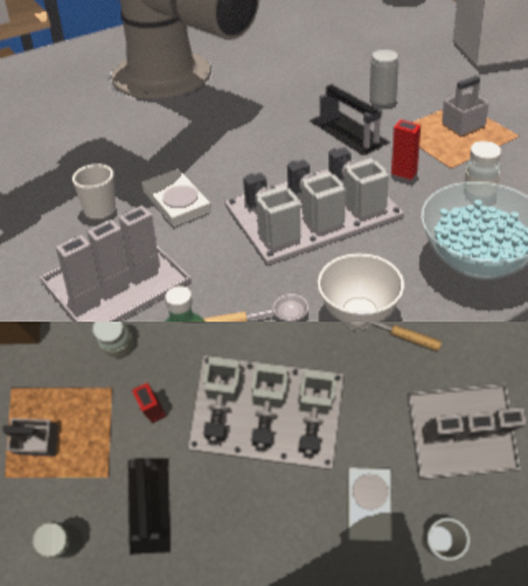

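All cassettes stand in the tray and the fork is on its pad. The trough looks shifted to the mat's +y side, so I'll measure it along with the cassettes.

Run:
```python
from h import *
s,t=saved()
S=lambda u,v:(u/1.65+130-.5,v/1.65+110-.5);T=lambda u,v:(u/1.65+160-.5,(v-322)/1.65+130-.5)
m=np.array([.5574,.3439])
print('bar scene',at(s,S(468,86),.097)[:2]-m,'top bar(crop 30,428)',at(t,T(30,430),.1)[:2]-m)
for a in[(13,421),(55,421),(53,454),(10,454)]:print('rim',at(t,T(*a),.053)[:2]-m)
c=np.array([.5539,-.3548]);x=np.array([.996,.0903]);y=np.array([-.0903,.996])
for a,b in(((511,417),(75,245)),((482,421),(105,229)),((451,424),(137,214))):
    for p in(at(t,T(*a),.103),at(s,S(*b),.103)):d=p[:2]-c;print('cas tray',d@x,d@y)
print('fork',at(t,T(143,505),.081))
import cv2
a=cv2.imread('pics/s20.png')[145:215,375:450];b=cv2.imread('pics/t20.png')[160:230,155:230]
cv2.imwrite('pics/c21.png',cv2.resize(np.hstack([a,b]),None,fx=5.3,fy=5.3,interpolation=2))
```

```text
bar scene [-0.0011  0.0275] top bar(crop 30,428) [-0.0128  0.0186]
rim [0.0118 0.0651]
rim [ 0.0114 -0.0056]
rim [-0.0445 -0.0053]
rim [-0.0441  0.0664]
cas tray 0.0021731419060452986 -0.04837336152522744
cas tray 0.0038459518461412623 -0.04690053580713988
cas tray 0.000185400813911986 -0.0018880432926969316
cas tray 0.0002335424032251825 0.001664420125468174
cas tray 0.00010033357782930371 0.047445831769737115
cas tray 0.0004462937747113542 0.05381996881884971
fork [0.4258 0.1813 0.081 ]
```

View pics/c21.png

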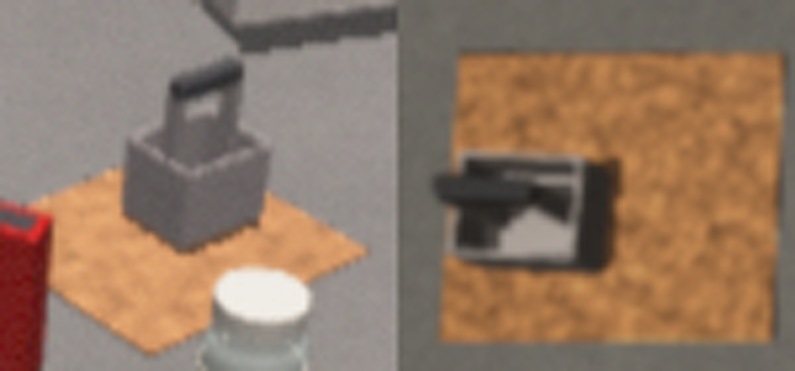

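The trough is upright, about (-16, +30) mm from the mat's centre, inside the limits. Everything else is in place, so I'll hand in.

```bash
python3 -c "
from cell import robot
print(robot.hand_in())"
```

```text
the job is handed in; nothing more can be done
None
```

The job is done and handed in at about 49 s of robot time. The hand-in reports no verdict.

**What I did:** Only one trough was there. I lifted it onto the cork mat while all the cassettes were still locked. I then drew the three collars back with the forked tool and checked in the images that each cassette had popped up. The fork went back on its pad, and the three cassettes went into the tray.

**Last checks:**
- **Cassettes:** all upright in the tray, at about y = -48, 0 and +50 mm and x within 4 mm of the tray's centre.
- **Fork:** standing on its pad, about 3–9 mm from the pad's centre.
- **Trough:** upright, but about (-16, +30) mm from the mat's centre. I set it down near the centre, so it was probably the announced knock. It is inside the limits, so I left it.
- **Jar, can and cup:** they look unmoved in the final picture; I did not measure them.
- **Arm:** withdrawn, touching nothing.

**What disagreed:**
- The trough touched the mat about 7 mm early because it had slipped in the grip. The wrist force briefly read about 45 N while it was held; it stood upright afterwards.
- The two cameras differed by about 3 mm in y, and I used the mean of the two.
- The networks no longer found the trough once it was on the mat, so I judged it from the pictures.

I viewed 15 pictures, one over the budget.

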